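Lock a hub's castle nut with its split pin

TASK

Turn the castle nut on the upright stub axle clockwise, tightening it, just to the next slot that lines up with the cross hole in the axle; do not slacken it back to the slot before or force it on past that one. Then gently push the larger of the two loose split pins through slot and cross hole, either way round, until its eye sits against the nut, and let go. Do not ram the soft pin, and leave the other things on the bench where they are.

Things in the scene. Friction and masses are not known exactly. Their poses are not given: they have to be found in the camera images.
- hub: dark wheel hub on an upright stub axle, bolted to a 100x100x10 mm grey plate fixed to the bench. Origin: on the axle's axis at bench height; z up; x along the cross hole. 88 mm wide at 24 to 34 mm height with five studs (tops 52 mm high, 37.5 mm from the axis), then a 60 mm barrel up to 60 mm, a 55 mm washer up to 64 mm, the nut from 64 to 97 mm. Only the nut moves
- slot_floor (a point): point on the axle's axis level with the floors of the nut's slots, 81.5 mm high, axes as the hub's. The 28 mm axle's cross hole runs right through along x, 7.6 mm wide, sides flared at the mouths. Axles stand out differently: the hole's centre lies anywhere from 3.5 to 13.5 mm above this point, always 13.5 mm below the axle's threaded end face, which has a 3 mm slot across it parallel to the hole
- nut (a joint): turn of the castle nut in rad, growing clockwise seen from above (tightening). At 0 a pair of opposite slots stands along the cross hole, and again every 1.047 rad; it starts between 0.2 and 0.75, so the next slot lines up at 1.047 (within 0.05 the pin passes freely); below 0.1 or beyond 1.3 is a fault. Stiff, 0.5 to 0.7 N m, more as it tightens; it stays where it is left
- nut_top (a point): point on the axis at the top face of the steel castle nut, 97 mm high, turning with it; x points to the middle of a flat. The nut is hexagonal, 46 mm across flats, 33 mm high, with six slots 8 mm wide and 15.5 mm deep, open at the top, one in the middle of each flat
- pin: larger steel split pin, lying flat, its axis 3 mm up: straight round shank 6 mm thick, 66 mm long, blunt tip; oblong eye 16 mm wide, 6 mm thick, 24.5 mm long, straight sides 8 to 18 mm behind the shoulder. Origin: on the shank's axis at the shoulder where the eye begins; x to the tip, z up as it lies. 20 to 42 g. Soft: more than 25 N against hub or nut spoils it
- pin_seat (a point): point on the pin's axis 23 mm from the shoulder toward the tip; it comes to the axle's axis when the pin is home
- pin_small: a smaller split pin (4 mm shank 40 mm long, eye 11 mm wide) that is too thin for this hole; leave it. Origin at its shoulder, x toward its tip
- pliers: small pliers with orange grips lying flat behind the pins, 152 mm long; leave them
- driver: screwdriver with a red handle lying near the front edge, 187 mm long; leave it
- heatsink: black finned heat sink 28x34x22 mm behind the hub; leave it
- hexkeys: red folding hex key set 28x85x20 mm on the right; leave it
- cell_block: dark block battery 46x26x18 mm left of the hub; leave it

How it is judged:
On the way, in this order (a step that is already met when the one before it is completed fails the run):
1. the nut stands on the next slot that lines up with the cross hole (value of joint nut between 0.967 and 1.127 rad), for 0.2 s.
2. the larger pin goes through slot and cross hole (horizontal distance between pin_seat and slot_floor below 0.02 m and angle between the x axis of pin and the x axis of hub, either way round below 0.15 rad and z of pin_seat in the frame of slot_floor between 0.0015 and 0.0155 m), for 0.1 s.
At the end, for the whole second after the job is handed in: Nut within 0.08 rad (4.5 degrees) of the next aligned slot (1.047 rad); larger pin through slot and cross hole, along the hole within 0.15 rad, pin_seat within 5 mm sideways of the axle's axis (eye against the nut) and 1.5 to 15.5 mm above slot_floor; at rest and released (all of step 1 and horizontal distance between pin_seat and slot_floor below 0.005 m and z of pin_seat in the frame of slot_floor between 0.0015 and 0.0155 m and angle between the x axis of pin and the x axis of hub, either way round below 0.15 rad and linear speed of pin below 0.01 m/s); the robot touches nothing.
It fails at once if the nut is slackened back to the slot before (value of joint nut below 0.1 rad).
It fails at once if the nut is forced on past the next slot (value of joint nut above 1.3 rad).
It fails at once if the soft pin is rammed against hub or nut with more than 25 N (contact force between pin and hub above 25 N).
It fails at once if another thing on the bench is moved more than 30 mm (distance of any of pin_small, pliers, driver, heatsink, hexkeys, cell_block from where it was at the start of the episode above 0.03 m).
It also fails if it takes over 58 s, if anything falls off the work surface, if the arm or the gripper's body presses on something with over 40 N, if the wrist force passes 120 N, or if a joint passes its speed limit or range.

ROBOT

A 6-joint arm with a two-finger parallel gripper is mounted at the origin on a cart in front of the work surface, level with it; the furniture and walls round the work are solid. World frame = base frame: x ahead of the robot, y to its left, z up, the work surface at z = 0. Lengths are in m, angles in rad, forces in N, time in s.
With the tool pointing down it reaches from about 0.25 to 0.725 m from the base axis. Payload 9.7 kg.
Tool frame: the origin (TCP) lies midway between the tips of the shut fingers; the grasp point (between the pads) lies r.hold_point_z behind it (r.hold_point_z is the distance from the TCP to the grasp point, in m); z points along the fingers, y is the direction in which the jaws open and shut (so a half turn about z gives the same grasp; the last joint's range is limited). The gripper opens to 85 mm and grips with 20 to 120 N. Pads are 22 mm wide; open, the fingers measure 114 mm over their backs; the gripper's body (76 mm by 85 mm) begins 54 mm behind the grasp point. The pads swing forward as they close: fully open they stand 13 mm farther back than shut.
Start: joints at [-1.12, 0.087, 0.176, 1.66, 0, 1.571], TCP at [0.24, -0.495, 0.231] pointing down, gripper open.
Joint ranges: [-3.13, 3.13], [-0.85, 1.81], [-1.15, 1.24], [-2.2, 2.28], [-1.44, 1.52], [-3.14, 3.14]. Speed limits (rad/s): [2.22, 2.22, 2.57, 3.14, 3.14, 3.14].

INTERFACE

Orientations are given as a unit quaternion [x, y, z, w].
In Python, from plant import r, viewer, spotter gives the robot as it stands.
- The arm moves only by the tool carry_out, never from a script. Its argument "rows" is one flat list of numbers, 7 for each row, row after row: the shift along the tool's x, y, z in m, then the turn, a rotation vector about the tool's x, y, z in degrees, then the finger opening in m, from 0 to 0.0854. A call has 1 to 20 rows; each row shifts and turns the pose as measured when the row begins, along the tool's axes as they then stand; what a row does not reach is not made up. A row lasts 1/10 s, in which the tool goes at most 50 mm and 8.59 degrees, less where a joint would pass 70% of its speed; a pose out of reach is approached as far as the arm can. A call is refused whole if a number of a shift passes 0.05 or a number of a turn 8.59, either way. A call with a gripper value outside its range is refused whole. The fingers move at their own pace and stop on an object; "squeeze" is the grip in N (left out, the last holds). Time passes only in rows, so rows that do not move let the fingers close. It gives the time, the measured TCP pose, the force and the opening at its end, in the units of the state.
- r.get_state(): the state, without advancing time (a new reading comes with each control period).
- viewer.snapshot(name): name is "scene" or "top" or "wrist"; returns a dict with "frame" (420x560x3 uint8, blue, green, red), "depth" (420x560 float32, m along the optical axis (not along the pixel's ray), 0 where there is no reading), "camera_matrix" (3x3 intrinsics, pixels), "extrinsics" (4x4, takes a point from world to camera coordinates). Camera axes: x right, y down, z forward; pixel columns grow to the right and rows downward; lengths in m; the calibration is good to about 2 mm. A picture is of the moment at which its call begins.
- r.job_done(): hands the job in, once; it reports no verdict.
Trained networks look in the newest picture that a camera, given by its name, has taken for a name from the list of things; names that differ only in an ending like _2 or _b are one class to them, and where a whole thing is asked for, a point or a joint stands for the part that bears it (a point fixed in the world has none). Each returns a list of dicts, best first, with "conf" (0 to 1); they miss things now and then, are a little off and sometimes report something else, mostly with a low value. They report only what shows in the picture. A call takes as long as a camera call.
- spotter.find_in(name, camera): "location" ([x, y, z] in m, in world coordinates, good to about 4 mm: the middle of the surface that is visible of it).
- spotter.masks_of(name, camera): "region" (420x560 bool, what is visible of it).
The state is a dict: "time": time; "q": joint angles; "joint_vel": joint speeds; "joint_efforts": joint torques, N m; "tcp_pos": TCP position; "ee_rot": TCP orientation; "contact_force": force on the tool from outside, world axes, zero at the start; "wrist_torque": the same for the moment, N m; "opening": opening from 0.0 (shut) to 1.0 (fully open).
Only numpy, scipy, OpenCV 4.12 (cv2) and the standard library are available. Lean on these libraries where they do the work, as an engineer would, in place of code of your own. Each camera call takes 0.05 s, during which the arm holds its last target.

## Working session

There is one attempt and no reset: what is moved stays moved. The work goes in short steps, Python scripts to look and compute and a tool call to move; the robot and the scene stay as the last step left them, time stands still between calls to the robot, and variables do not carry over. Pictures are saved under pics/ and viewed, and the job is handed in when it is done.

Besides the shell and the picture viewer there is one more tool, called after ">>>" as name(argument=value, ...) on one line, values as JSON. carry_out: Moves the arm, as the interface text tells. Its arguments: {"type":"object","properties":{"rows":{"type":"array","items":{"type":"number"}},"squeeze":{"type":"number"}},"required":["rows"]}

```bash
ls -la; mkdir -p pics; cat > h.py <<'E'
import numpy as np, cv2
from scipy.spatial.transform import Rotation as R
from plant import r, viewer, spotter
np.set_printoptions(precision=4,suppress=True)
def snap(n,f=None):
    s=viewer.snapshot(n)
    if f: cv2.imwrite('pics/'+f,s['frame'])
    return s
def cloud(s):
    d=s['depth'];K=s['camera_matrix'];v,u=np.indices(d.shape)
    P=np.stack([(u-K[0,2])/K[0,0]*d,(v-K[1,2])/K[1,1]*d,d,np.ones_like(d)],-1)
    W=P@np.linalg.inv(s['extrinsics']).T
    W[d<=0]=np.nan
    return W[...,:3]
def proj(s,p):
    p=np.atleast_2d(p);c=(s['extrinsics']@np.c_[p,np.ones(len(p))].T)[:3]
    k=s['camera_matrix']@c
    return (k[:2]/k[2]).T
E
python3 - <<'E'
from h import *
st=r.get_state()
for k,v in st.items(): print(k,v)
print(r.hold_point_z)
for n in ['scene','top','wrist']:
    s=snap(n,n+'0.png'); print(n,s['camera_matrix'].tolist(),s['extrinsics'].tolist())
    for o in ['hub','nut','pin','pin_small'] if n!='wrist' else []:
        print(n,o,[(np.round(a['location'],4),round(a['conf'],2)) for a in spotter.find_in(o,n)][:3])
np.savez('top0.npz',**snap('top'))
E
```

```text
total 12
drwxr-xr-x  3 agent agent 4096 Dec  6 09:03 .
drwxr-xr-x 23 root  root  4096 Dec  6 09:03 ..
drwxr-xr-x  2 agent agent 4096 Dec  6 09:03 pics
time 0.0
q [-1.12    0.0875  0.1751  1.6598 -0.      1.5708]
joint_vel [ 0.0001 -0.0021  0.0001 -0.0032  0.0021  0.0005]
joint_efforts [ -0.0025 -52.0383  46.4808   0.0163  -0.0002  -0.    ]
tcp_pos [ 0.2395 -0.4948  0.2306]
ee_rot [ 0.9747  0.2235 -0.0002 -0.0007]
contact_force [-0.0248  0.0901 -0.7546]
wrist_torque [-0.0145 -0.0116  0.039 ]
opening 1.0007135499461144
0.0187
scene [[525.9993785955222, 0.0, 276.56796115750245], [0.0, 525.9993785955222, 211.9527892585321], [0.0, 0.0, 1.0]] [[-0.86912079281031, -0.49415328675432824, -0.02101372633955196, 0.41251497274278426], [-0.3067491990352447, 0.5718673365513494, -0.7608368276292242, 0.28153538682178814], [0.3879870827695359, -0.6548131631049889, -0.6486029178383526, 0.8402644487377184], [0.0, 0.0, 0.0, 1.0]]
scene hub [(array([ 0.4809, -0.0113,  0.0369]), 0.82), (array([ 0.4364, -0.1856,  0.0063]), 0.56)]
scene nut [(array([ 0.4816, -0.0131,  0.0895]), 0.76), (array([ 0.4735, -0.280
[... 449 characters left out ...]
 0.04126258891328908, -0.975111851646405, 1.2245948134362457], [0.0, 0.0, 0.0, 1.0]]
top hub [(array([ 0.4814, -0.032 ,  0.0309]), 0.9)]
top nut [(array([ 0.4854, -0.0299,  0.0964]), 0.48), (array([0.3592, 0.1355, 0.0137]), 0.43)]
top pin [(array([ 0.4691, -0.283 ,  0.0079]), 0.46)]
top pin_small []
wrist [[363.43044931400664, 0.0, 283.52480351972645], [0.0, 363.43044931400664, 209.08458285247076], [0.0, 0.0, 1.0]] [[0.43507384648055203, -0.9003947699273929, -7.99750873364486e-05, -0.5501217901162385], [-0.8574679463138588, -0.41435855307588904, 0.30505034098841727, -0.03987484876274082], [-0.2746988699520095, -0.13265084915014, -0.9523362237502238, 0.3783391344046039], [0.0, 0.0, 0.0, 1.0]]
```

View pics/scene0.png

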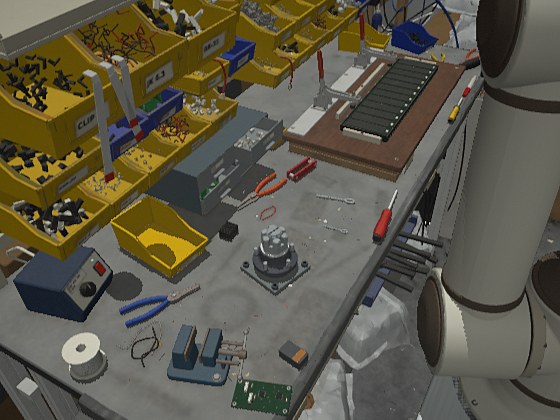

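View pics/top0.png

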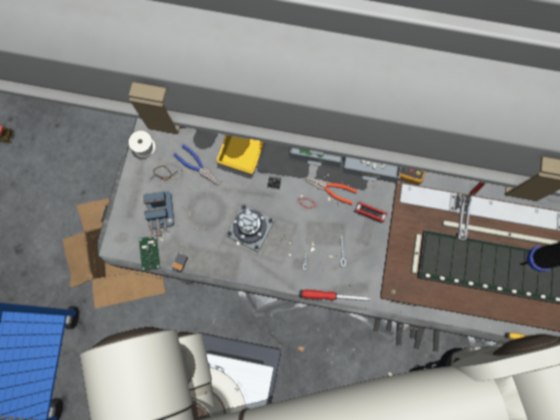

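```bash
python3 - <<'E'
import numpy as np,cv2
s=np.load('top0.npz')
f=s['frame']
c=cv2.resize(f[135:285,210:410],None,fx=4,fy=4,interpolation=cv2.INTER_CUBIC)
cv2.imwrite('pics/topcrop.png',c)
f=cv2.imread('pics/scene0.png')
cv2.imwrite('pics/scenecrop.png',cv2.resize(f[150:300,200:400],None,fx=4,fy=4,interpolation=cv2.INTER_CUBIC))
E
```

```text
(no output)
```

View pics/topcrop.png

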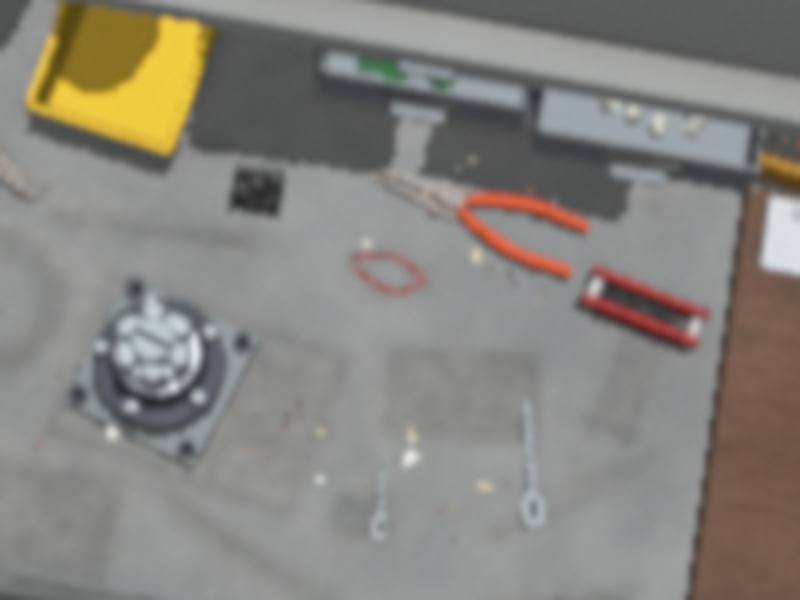

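View pics/scenecrop.png

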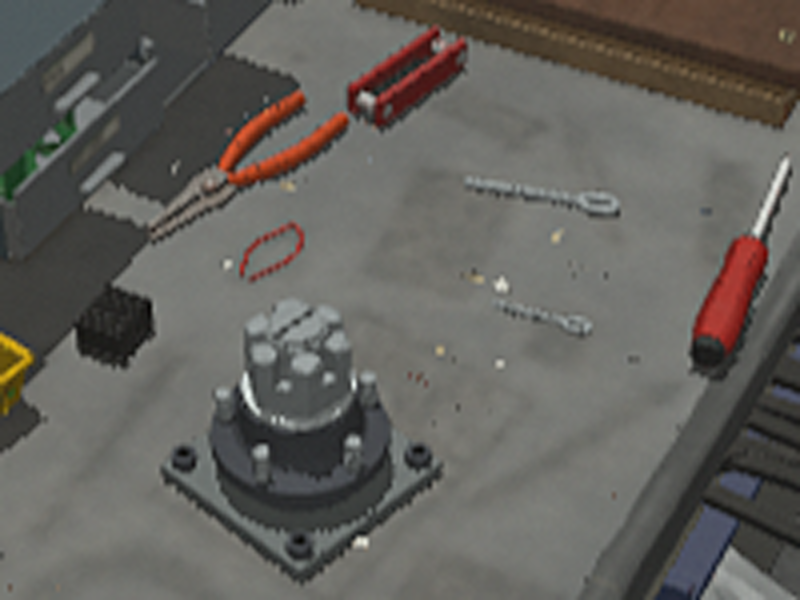

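```bash
cat >> h.py <<'E'
def pose(st=None):
    st=st or r.get_state(); return np.array(st['tcp_pos']),R.from_quat(st['ee_rot'])
def down(yaw):
    # tool x axis at world yaw, z down
    c,s=np.cos(yaw),np.sin(yaw)
    return R.from_matrix(np.array([[c,s,0],[s,-c,0],[0,0,-1]]))
def go(p,Rt):
    """total shift in the present tool frame (mm) and rotvec (deg)"""
    p0,R0=pose()
    print('shift tool mm',R0.inv().apply(np.array(p)-p0)*1e3,'rot deg',np.degrees((R0.inv()*Rt).as_rotvec()), 'world d',(np.array(p)-p0)*1e3)
def tc():
    p,Q=pose(); return p,np.degrees(Q.as_euler('xyz')),Q.as_matrix()
E
python3 - <<'E'
from h import *
s=snap('wrist'); T=np.linalg.inv(s['extrinsics']); p,Q=pose()
print('cam in tool', Q.inv().apply(T[:3,3]-p)); print((Q.inv().as_matrix()@T[:3,:3]))
M=Q.as_matrix(); print(M, np.degrees(np.arctan2(M[1,0],M[0,0])))
s=np.load('top0.npz');s=dict(s)
W=cloud(s)
# nut-top region height
m=(np.abs(W[...,0]-.48)<.06)&(np.abs(W[...,1]+.025)<.06)
q=W[m]
for z0,z1 in [(.094,.1),(.1,.115),(.115,.13),(.06,.09),(.03,.037),(.006,.013)]:
    k=q[(q[:,2]>z0)&(q[:,2]<z1)]; print(z0,len(k),k.mean(0) if len(k) else'',k.min(0) if len(k) else '',k.max(0) if len(k) else '')
E
```

```text
cam in tool [ 0.0771  0.0002 -0.1412]
[[-0.0007 -0.9523 -0.305 ]
 [ 1.     -0.0006 -0.0002]
 [ 0.     -0.305   0.9523]]
[[ 0.9001  0.4357 -0.    ]
 [ 0.4357 -0.9001 -0.    ]
 [-0.      0.     -1.    ]] 25.82772164710731
0.094 102 [ 0.493  -0.0275  0.0977] [ 0.4705 -0.0503  0.094 ] [ 0.5192 -0.0031  0.1   ]
0.1 120 [ 0.4949 -0.0273  0.1042] [ 0.476  -0.0503  0.1   ] [ 0.5184 -0.0069  0.1106]
0.115 0   
0.06 161 [ 0.4842 -0.0335  0.0733] [ 0.4659 -0.0558  0.0601] [0.5239 0.0004 0.0899]
0.03 181 [ 0.4877 -0.0294  0.0348] [ 0.4513 -0.0711  0.0301] [0.5381 0.0158 0.0369]
0.006 312 [ 0.477  -0.0311  0.01  ] [ 0.4225 -0.0846  0.006 ] [0.5396 0.0339 0.013 ]
```

>>> carry_out(rows=[0.034,-0.013,0.004,0,0,0,0.085,0.034,-0.013,0.004,0,0,0,0.085,0.034,-0.013,0.004,0,0,0,0.085,0.034,-0.013,0.004,0,0,0,0.085,0.034,-0.013,0.004,0,0,0,0.085,0.034,-0.013,0.004,0,0,0,0.085,0.034,-0.013,0.004,0,0,0,0.085,0.034,-0.013,0.004,0,0,0,0.085])

```text
time: 1.45
tcp_pos: [0.4438, -0.2789, 0.1984]
ee_rot: [0.976, 0.22, 0.0, 0.001]
contact_force: [0.3, -0.0, -0.1]
opening: 0.995
```

```bash
python3 - <<'E'
from h import *
s=snap('wrist','w1.png'); np.savez('w1.npz',**s)
for o in ['pin','pin_small','hub','nut']:
    print(o,[(np.round(a['location'],4),round(a['conf'],2)) for a in spotter.find_in(o,'wrist')][:3])
print(pose()[0], tc()[2])
E
```

```text
pin [(array([ 0.4729, -0.288 ,  0.0033]), 0.57), (array([ 0.4722, -0.0594,  0.0291]), 0.49)]
pin_small [(array([ 0.4329, -0.1902,  0.0067]), 0.69)]
hub [(array([ 0.4772, -0.0628,  0.028 ]), 0.89)]
nut []
[ 0.4428 -0.2803  0.1985] [[ 0.9034  0.4289  0.0007]
 [ 0.4289 -0.9034 -0.0023]
 [-0.0003  0.0024 -1.    ]]
```

View pics/w1.png

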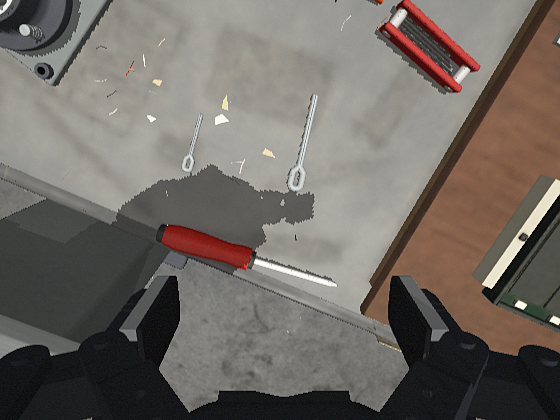

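```bash
cat >> h.py <<'E'
def ray(s,uv,z):
    uv=np.atleast_2d(uv).astype(float);K=s['camera_matrix'];T=np.linalg.inv(s['extrinsics'])
    d=np.c_[(uv-[K[0,2],K[1,2]])/[K[0,0],K[1,1]],np.ones(len(uv))]@T[:3,:3].T
    o=T[:3,3]; return o+d*((z-o[2])/d[:,2])[:,None]
E
python3 - <<'E'
from h import *
s=dict(np.load('w1.npz'))
c=cv2.resize(s['frame'][80:210,240:360],None,fx=4.6,fy=4.6,interpolation=cv2.INTER_CUBIC); cv2.imwrite('pics/w1c.png',c)
e=ray(s,[[296,191],[315,95],[189,171],[200,115]],.003)
print(e,np.linalg.norm(e[1]-e[0]),np.linalg.norm(e[3]-e[2]))
m=spotter.masks_of('pin','wrist')
for a in m[:2]: print(a['conf'],a['region'].sum()); 
v,u=np.where(m[0]['region']);P=ray(s,np.c_[u,v],.003)[:,:2]
c=P.mean(0);w,V=np.linalg.eigh(np.cov((P-c).T));ax=V[:,1]*np.sign(V[0,1])
t=(P-c)@ax; n=(P-c)@[-ax[1],ax[0]]
print(c,ax,np.degrees(np.arctan2(ax[1],ax[0])),t.min(),t.max(),c+ax*t.min(),c+ax*t.max())
for a in np.arange(t.min(),t.max(),.005):
    k=(t>=a)&(t<a+.005); print(round(a-t.min(),4),k.sum(),n[k].mean(),n[k].min(),n[k].max())
E
```

```text
[[ 0.4379 -0.2957  0.003 ]
 [ 0.5239 -0.2726  0.003 ]
 [ 0.4124 -0.1962  0.003 ]
 [ 0.4645 -0.187   0.003 ]] 0.08910717785144695 0.05291253477456371
0.98 740
[ 0.4762 -0.2841] [0.9726 0.2324] 13.435750732164692 -0.04020314028545297 0.04906473294748455 [ 0.4371 -0.2934] [ 0.524  -0.2727]
0.0 61 -7.84181609221281e-05 -0.006680158921736231 0.006303183268791704
0.005 69 -6.518131530592232e-05 -0.007678398094029286 0.007643498977716219
0.01 54 -0.00015059078752162786 -0.0075242584901176945 0.007528752570917394
0.015 58 3.9820586976147844e-05 -0.006876911791560862 0.006896869826082679
0.02 53 0.00017395839731847566 -0.005592150127036517 0.005866295417635646
0.025 33 7.768318451270002e-05 -0.002775413734449087 0.0029127808448672684
0.03 32 8.322041800064663e-05 -0.002644873126053249 0.0028160555452549758
0.035 30 0.00021190377292465767 -0.0022294982398539777 0.002719978391296273
0.04 26 0.00020029601464197942 -0.0021020035255164713 0.002327938073090103
0.045 30 0.00020153251520125108 -0.0022597550214582054 0.002636450060677601
0.05 36 -0.00011741575836977323 -0.003028649692864618 0.0029419074687984993
0.055 36 -4.580569570128793e-05 -0.0028997530041232644 0.0026481809131784742
0.06 35 -0.00011210794820131987 -0.002975104924865303 0.002659739335043192
0.065 38 -0.00015091326390608288 -0.0029223453179574896 0.0027639219333161634
0.07 38 -0.00013580179114803414 -0.0029968285196448367 0.002867260499761054
0.075 37 -2.595450552518156e-05 -0.002870353727863035 0.0027745086811684695
0.08 42 7.234851225357147e-06 -0.0030180983093589576 0.003071446234829135
0.085 32 0.00013742262766684916 -0.0026204485826002355 0.0029787834389226374
```

View pics/w1c.png

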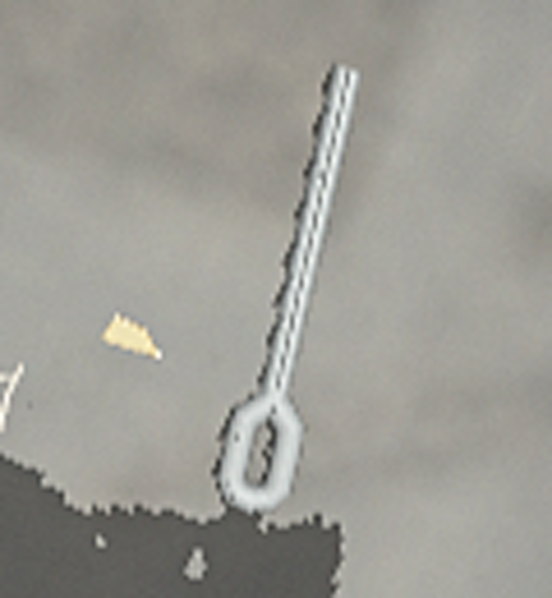

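>>> carry_out(rows=[0.025,-0.035,0,0,0,0,0.085,0.025,-0.035,0,0,0,0,0.085,0.025,-0.035,0,0,0,0,0.085,0.025,-0.035,0,0,0,0,0.085,0.025,-0.035,0,0,0,0,0.085,0.025,-0.035,0,0,0,0,0.085,0,0,0,0,0,0,0.085])

```text
time: 2.45
tcp_pos: [0.4885, -0.0278, 0.1992]
ee_rot: [0.978, 0.21, 0.002, 0.002]
contact_force: [1.0, -1.0, 0.5]
opening: 0.998
```

```bash
python3 - <<'E'
from h import *
s=snap('wrist','w2.png'); np.savez('w2.npz',**s)
print(pose()[0], tc()[2],r.get_state()['q'])
c=np.array([.494,-.028,.1]); print(proj(s,c))
u,v=proj(s,c)[0].astype(int); u=max(u,75);v=max(v,60)
f=s['frame'][v-60:v+60,u-75:u+75];print(u,v)
cv2.imwrite('pics/w2c.png',cv2.resize(f,None,fx=5,fy=5,interpolation=cv2.INTER_CUBIC))
E
```

```text
[ 0.4882 -0.0296  0.1993] [[ 0.912   0.4102  0.0042]
 [ 0.4102 -0.912  -0.0047]
 [ 0.0019  0.006  -1.    ]] [-0.0579 -0.0726 -0.0466  1.5924 -0.0045  2.661 ]
[[285.9971 202.6549]]
285 202
```

View pics/w2.png

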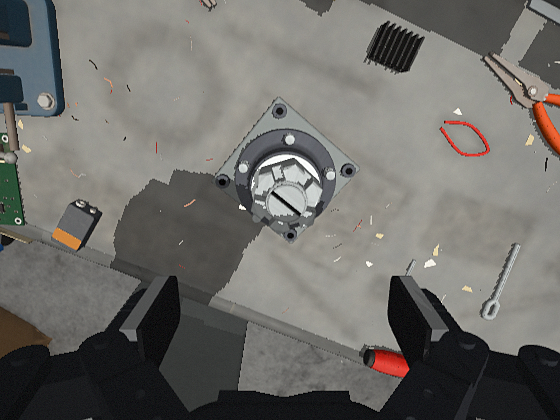

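View pics/w2c.png

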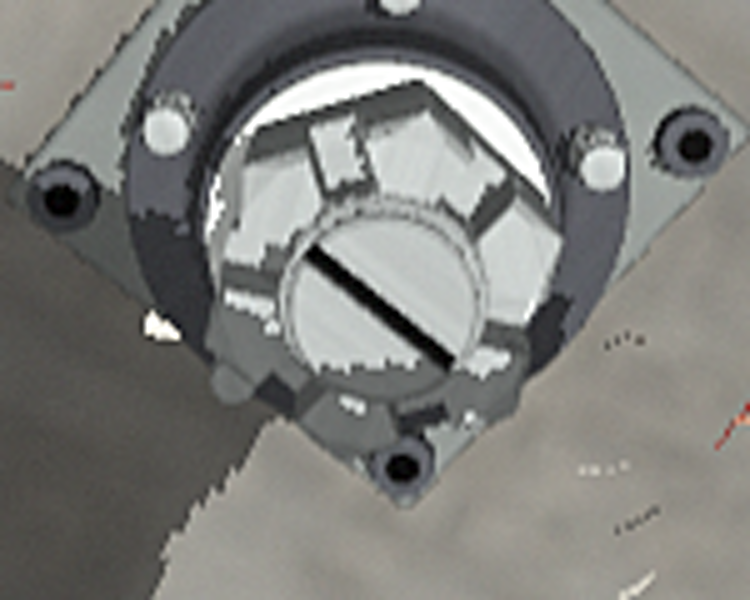

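```bash
python3 - <<'E'
from h import *
s=dict(np.load('w2.npz')); W=cloud(s)
U=lambda x,y:np.array([(x+.5)/5-.5+210,(y+.5)/5-.5+142])
# axle top depth
reg=[U(340,330),U(420,280),U(400,240),U(360,350)]
for p in reg:
    i,j=int(p[1]),int(p[0]); print('axle',W[i-1:i+2,j-1:j+2].reshape(-1,3).mean(0))
for p in [U(275,200),U(420,140),U(520,240)]:
    i,j=int(round(p[1])),int(round(p[0])); print('nut',W[i-1:i+2,j-1:j+2].reshape(-1,3).mean(0))
for p in [U(397,-2),U(168,130),U(602,168)]:
    i,j=int(round(p[1])),int(round(p[0])); print('stud',W[i-1:i+2,j-1:j+2].reshape(-1,3).mean(0), ray(s,p,.052))
zt=np.nanmedian([W[int(p[1]),int(p[0]),2] for p in reg])
print('zt',zt)
e=ray(s,[U(308,250),U(450,365)],zt); d=e[1]-e[0]
print('slot ends',e,e.mean(0),np.linalg.norm(d),'ang',np.degrees(np.arctan2(d[1],d[0])))
# nut vertices at z=.097
V=ray(s,[U(258,130),U(425,82),U(562,240)],.097)
print('verts',V)
for a,b in [(0,1),(1,2)]:
    d=V[b]-V[a]; print(np.linalg.norm(d),np.degrees(np.arctan2(d[1],d[0])))
# bolts of plate (centre of bolts)
B=ray(s,[U(62,200),U(692,145),U(402,467)],.012);print(B,(B[0]+B[1])/2)
E
```

```text
axle [ 0.4894 -0.0233  0.103 ]
axle [ 0.5003 -0.0303  0.1028]
axle [ 0.5044 -0.0255  0.103 ]
axle [ 0.4879 -0.027   0.1028]
nut [ 0.5005 -0.0092  0.0958]
nut [ 0.5163 -0.024   0.0953]
nut [ 0.5091 -0.0426  0.0954]
stud [ 0.5281 -0.0158  0.0503] [[ 0.5281 -0.0158  0.052 ]]
stud [0.4932 0.0091 0.0504] [[0.4939 0.0091 0.052 ]]
stud [ 0.5168 -0.0576  0.0507] [[ 0.5169 -0.0574  0.052 ]]
zt 0.1032081051283885
slot ends [[ 0.4979 -0.0153  0.1032]
 [ 0.4909 -0.0397  0.1032]] [ 0.4944 -0.0275  0.1032] 0.02539272365544487 ang -106.00582911896966
verts [[ 0.5089 -0.0028  0.097 ]
 [ 0.5241 -0.0208  0.097 ]
 [ 0.512  -0.0472  0.097 ]]
0.023521047264672162 -49.68853422046144
0.02915417146526428 -114.69423715220387
[[ 0.4648  0.0227  0.012 ]
 [ 0.5218 -0.0791  0.012 ]
 [ 0.4422 -0.0568  0.012 ]] [ 0.4933 -0.0282  0.012 ]
```

```bash
cat > ov.py <<'E'
from h import *
def overlay(s,cx,cy,hy,a,zt,name,sc=5,wx=70,wy=60,c0=None):
    """hy hub yaw deg, a nut angle deg cw"""
    u,v=proj(s,[cx,cy,.1])[0].astype(int) if c0 is None else c0
    x0=max(u-wx,0);y0=max(v-wy,0)
    f=cv2.resize(s['frame'][y0:y0+2*wy,x0:x0+2*wx],None,fx=sc,fy=sc,interpolation=cv2.INTER_CUBIC)
    def P(p):
        q=(proj(s,p)-[x0,y0]+.5)*sc-.5; return q.astype(int)
    def pl(p,col,cl=True): cv2.polylines(f,[P(np.array(p))],cl,col,1)
    C=np.array([cx,cy,0]);n=np.radians(hy-a)
    d=lambda t,rr,z:C+[rr*np.cos(t),rr*np.sin(t),z]
    pl([d(n+np.radians(30+60*k),.023/np.cos(np.pi/6),.097) for k in range(6)],(0,0,255))
    for k in range(6):
        t=n+np.radians(60*k); w=np.array([-np.sin(t),np.cos(t),0])*.004
        pl([d(t,.015,.097)+w,d(t,.023,.097)+w],(0,255,0),False);pl([d(t,.015,.097)-w,d(t,.023,.097)-w],(0,255,0),False)
    pl([d(t,.014,zt) for t in np.linspace(0,6.28,60)],(255,0,0))
    h=np.radians(hy); w=np.array([-np.sin(h),np.cos(h),0])*.0015
    for q in (w,-w): pl([d(h,.014,zt)+q,d(h,-.014,zt)+q],(255,0,255),False)
    pl([d(h+np.radians(45+90*k),.0707,.010) for k in range(4)],(0,255,255))
    pl([d(t,.044,.034) for t in np.linspace(0,6.28,80)],(255,255,0))
    cv2.imwrite('pics/'+name,f)
E
python3 - <<'E'
from ov import *
s=dict(np.load('w2.npz'))
overlay(s,.4944,-.0275,74,36,.1046,'ov1.png')
E
```

```text
(no output)
```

View pics/ov1.png

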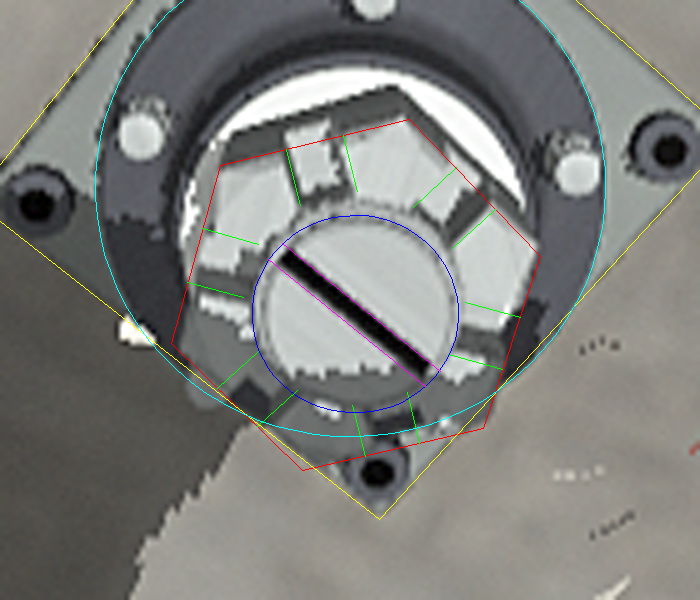

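>>> carry_out(rows=[0,0,0,0,0,-7.3,0.085,0,0,0,0,0,-7.3,0.085,0,0,0,0,0,-7.3,0.085,0,0,0,0,0,-7.3,0.085,0,0,0,0,0,-7.3,0.085,0,0,0,0,0,-7.3,0.085,0,0,0,0,0,0,0.085])

```text
time: 3.2
tcp_pos: [0.4867, -0.0419, 0.2008]
ee_rot: [0.825, 0.565, 0.0, 0.005]
contact_force: [-0.1, 0.1, -0.2]
opening: 0.997
```

```bash
python3 - <<'E'
from ov import *
s=snap('wrist','w3.png'); np.savez('w3.npz',**s)
print(pose()[0], tc()[2],r.get_state()['q'])
overlay(s,.4950,-.0272,74,36,.1046,'ov2.png')
go([.495,-.0272,.15],down(np.radians(68)))
E
```

```text
[ 0.4867 -0.0419  0.2008] [[ 0.3646  0.9311  0.0057]
 [ 0.9311 -0.3646 -0.0076]
 [-0.0049  0.0081 -1.    ]] [-0.0818 -0.0757 -0.0465  1.5936 -0.0071  1.8622]
shift tool mm [16.9813  1.9713 50.7744] rot deg [0.4658 0.2809 0.6171] world d [  8.3188  14.7096 -50.8401]
```

View pics/ov2.png

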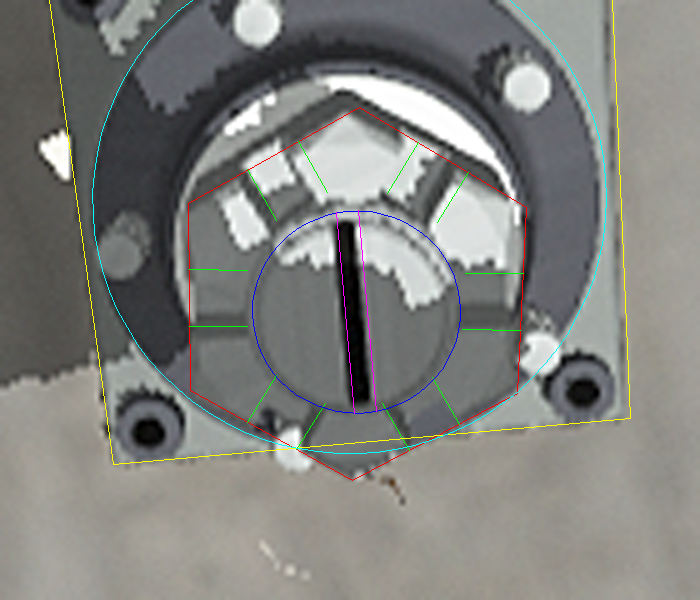

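>>> carry_out(rows=[0.006,0.0005,0.02,0.15,0.1,0.2,0.085,0.006,0.0005,0.02,0.15,0.1,0.2,0.085,0.005,0.0005,0.02,0.15,0.1,0.2,0.085,0,0,0.02,0,0,0,0.085,0,0,0,0,0,0,0.085])

```text
time: 3.75
tcp_pos: [0.495, -0.0318, 0.1196]
ee_rot: [0.837, 0.547, 0.001, 0.001]
contact_force: [-1.1, -0.6, 0.1]
opening: 0.997
```

```bash
python3 - <<'E'
from h import *
print(pose()[0], tc()[2]); go([.4947,-.0271,.063],down(np.radians(68)))
E
```

```text
[ 0.495  -0.0318  0.1196] [[ 0.4009  0.9161  0.0031]
 [ 0.9161 -0.4009 -0.0005]
 [ 0.0008  0.003  -1.    ]]
shift tool mm [ 4.1562 -2.3641 56.6008] rot deg [ 0.1748 -0.0451 -1.6363] world d [ -0.323    4.7295 -56.6043]
```

>>> carry_out(rows=[0.002,-0.0012,0.018,0.1,0,-0.8,0.085,0.002,-0.0012,0.018,0,0,-0.8,0.085,0,0,0.018,0,0,0,0.085,0,0,0,0,0,0,0.085,0,0,0,0,0,0,0.085])

```text
time: 4.25
tcp_pos: [0.496, -0.0303, 0.0696]
ee_rot: [0.834, 0.552, 0.003, 0.002]
contact_force: [-0.6, 0.4, 0.2]
opening: 1.0
```

```bash
python3 - <<'E'
from h import *
print(pose()[0], tc()[2]); go([.4947,-.0271,.063],down(np.radians(68)));snap('wrist','w4.png')
E
```

```text
[ 0.496  -0.0303  0.0696] [[ 0.3896  0.921   0.0064]
 [ 0.921  -0.3896 -0.0005]
 [ 0.002   0.0061 -1.    ]]
shift tool mm [ 2.4578 -2.5314  6.6144] rot deg [ 0.3532 -0.1121 -0.9311] world d [-1.331   3.2462 -6.6249]
```

View pics/w4.png

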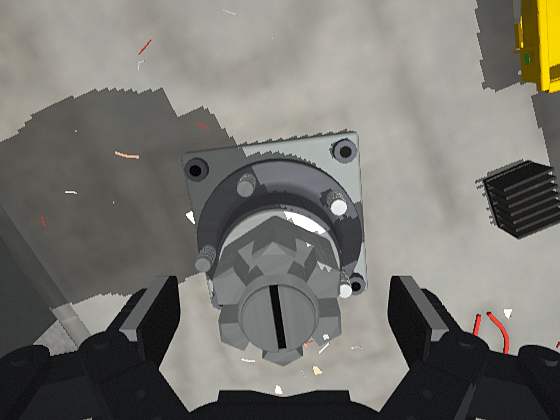

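>>> carry_out(rows=[0.0015,-0.0015,0.004,0.3,0,-0.6,0.085,0.0015,-0.0015,0.004,0,0,-0.6,0.085,0,0,0,0,0,0,0.06,0,0,0,0,0,0,0.054])

```text
time: 4.7
tcp_pos: [0.4958, -0.0264, 0.0641]
ee_rot: [0.828, 0.561, 0.002, 0.001]
contact_force: [-0.1, 0.2, 0.5]
opening: 0.684
```

```bash
python3 - <<'E'
from ov import *
print(pose()[0], tc()[2]); go([.4947,-.0271,.063],down(np.radians(68)));s=snap('wrist','w5.png')
print(r.get_state()['opening'])
overlay(s,.4946,-.0271,74,36,.1046,'ov3.png',sc=3,wx=130,wy=100,c0=(270,300))
E
```

```text
[ 0.4958 -0.0264  0.0641] [[ 0.3698  0.9291  0.0051]
 [ 0.9291 -0.3698  0.0014]
 [ 0.0032  0.0042 -1.    ]]
shift tool mm [-1.024  -0.76    1.0532] rot deg [ 0.2417 -0.1819  0.2967] world d [-1.0794 -0.6689 -1.0596]
0.6320183552278369
```

View pics/ov3.png

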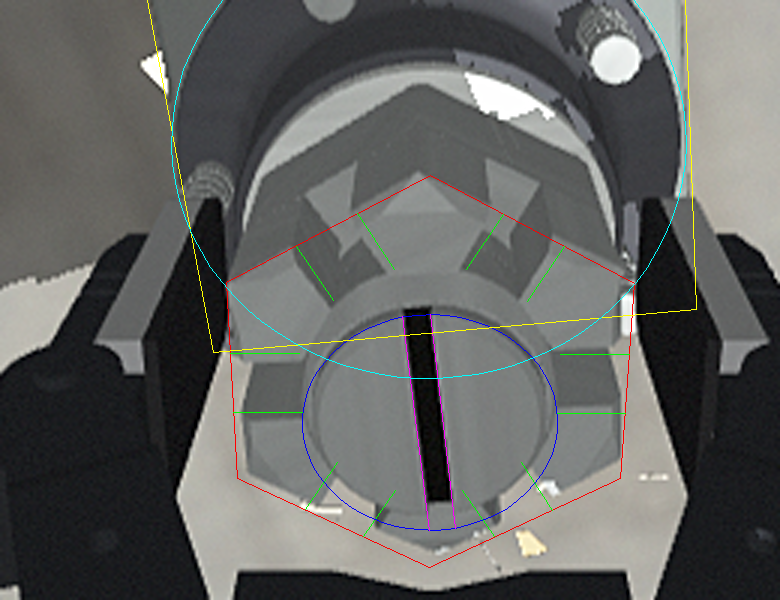

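>>> carry_out(rows=[-0.0005,-0.0005,0,0,0,0,0.04,0,0,0,0,0,0,0.04,0,0,0,0,0,0,0.04,0,0,0,0,0,0,0.04,0,0,0,0,0,0,0.04], squeeze=120)

```text
time: 5.25
tcp_pos: [0.4953, -0.0264, 0.0648]
ee_rot: [0.827, 0.562, 0.003, 0.001]
contact_force: [-0.2, 0.2, 0.5]
opening: 0.514
```

```bash
cat > y.py <<'E'
from h import *
st=r.get_state();p,M=pose()[0],tc()[2]
print(p,'yaw',np.degrees(np.arctan2(M[1,0],M[0,0])),'open',st['opening']*85.4,'F',st['contact_force'],'T',st['wrist_torque'],M[2],st['q'][5])
E
python3 y.py
```

```text
[ 0.4953 -0.0264  0.0648] yaw 68.36686548241458 open 43.92383197910107 F [-0.1821  0.1512  0.4635] T [0.1116 0.2221 0.3007] [ 0.0038  0.0047 -1.    ] 1.8938382747271454
```

>>> carry_out(rows=[0,0,0,0,0,3,0.04,0,0,0,0,0,3,0.04])

```text
time: 5.45
tcp_pos: [0.4953, -0.0265, 0.0648]
ee_rot: [0.856, 0.517, 0.003, 0.001]
contact_force: [0.9, -1.1, 0.7]
opening: 0.515
```

```bash
python3 y.py; python3 - <<'E'
from h import *
snap('wrist','w6.png')
E
```

```text
[ 0.4953 -0.0265  0.0648] yaw 62.278681742909406 open 43.99829875137835 F [ 0.9492 -1.1312  0.708 ] T [0.0015 0.0507 0.5943] [ 0.0041  0.0044 -1.    ] 2.0001138270506837
```

View pics/w6.png

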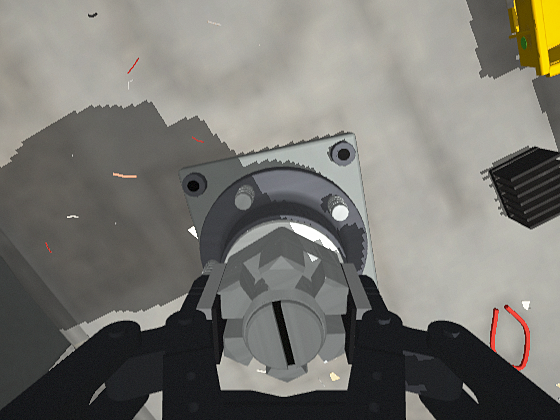

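>>> carry_out(rows=[0,0,0,0,0,4.4,0.04,0,0,0,0,0,4.4,0.04,0,0,0,0,0,4.4,0.04,0,0,0,0,0,4.2,0.04,0,0,0,0,0,0,0.04])

```text
time: 6.0
tcp_pos: [0.4956, -0.0267, 0.0648]
ee_rot: [0.926, 0.378, 0.003, 0.001]
contact_force: [-0.1, -0.0, 0.2]
opening: 0.517
```

```bash
python3 y.py; python3 - <<'E'
from ov import *
s=snap('wrist','w7.png');np.savez('w7.npz',**s)
overlay(s,.4950,-.0268,74,60,.1026,'ov7.png',sc=4,wx=100,wy=75,c0=(280,315))
E
```

```text
[ 0.4956 -0.0267  0.0648] yaw 44.41648569141082 open 44.17522010255947 F [-0.1326 -0.0187  0.2279] T [ 0.1131  0.125  -0.1378] [ 0.0051  0.0038 -1.    ] 2.311898467683303
```

View pics/ov7.png

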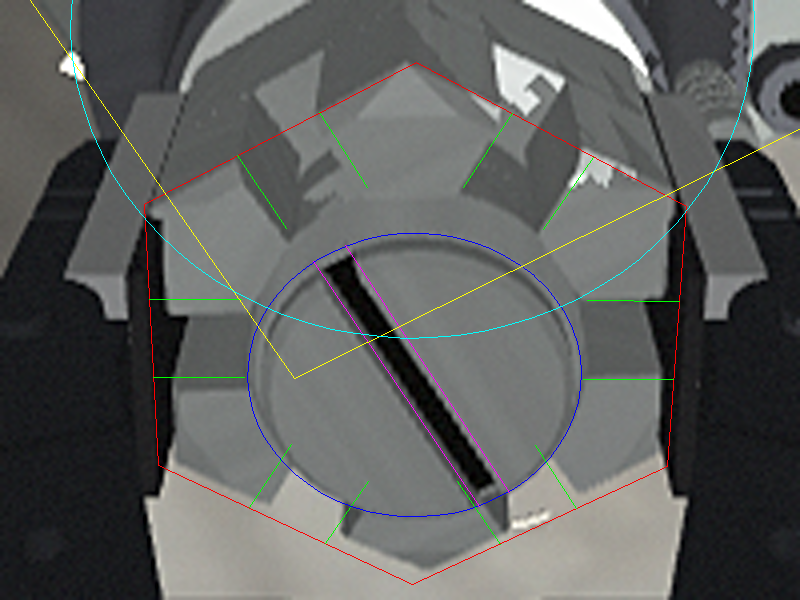

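```bash
python3 - <<'E'
from h import *
for n in ['w7','w3','w2']:
    s=dict(np.load(n+'.npz'));W=cloud(s)
    z=W[...,2]; r2=np.hypot(W[...,0]-.495,W[...,1]+.027)
    a=z[(r2<.011)&(z>.095)]; print(n,'axle',np.median(a),a.std(),len(a))
    b=z[(r2>.0165)&(r2<.0205)&(z>.090)&(z<.101)]; h,e=np.histogram(b,bins=np.arange(.09,.1015,.0005)); print(np.median(b),h)
    st=z[(r2>.035)&(r2<.040)&(z>.048)&(z<.056)]; print('stud',np.median(st),len(st))
    pl=z[(r2>.052)&(r2<.06)&(z>.006)&(z<.013)]; print('plate',np.median(pl),len(pl))
    bb=z[(r2>.09)&(r2<.14)&(abs(z)<.006)]; print('bench',np.median(bb))
    rg=z[(r2>.040)&(r2<.0435)&(z>.03)&(z<.037)]; print('flange34',np.median(rg),len(rg))
E
```

```text
w7 axle 0.10291756393030227 0.01673668059870209 3818
0.09552019342965536 [ 22  35  29  28  40  27  34  29  58 181 481 566 333  92  16   0   0   0
   0   0   0   0   0]
stud 0.050369618497601965 420
plate 0.00854817980425919 1442
bench -0.0013219421775836765
flange34 0.03283119016998781 1758
w3 axle 0.2759787495481335 0.07936675982263043 2789
0.0955540295687039 [  2   4   9   4   2   4   5   4  18  67 157 147 112  36   9   1   0   0
   0   0   0   0   0]
stud 0.05059790062627423 243
plate 0.00862610876557554 908
bench -0.0012765747524711712
flange34 0.03301270625270089 764
w2 axle 0.27456718996104196 0.07392457927884828 3259
0.09572050316054889 [  4   2   6   5   3   4   8   5  11  44 105 183 110  50   7   4   0   0
   0   0   0   0   0]
stud 0.050639447327705533 197
plate 0.008598881300300343 701
bench -0.0012632327650245467
flange34 0.03297718051942938 814
```

>>> carry_out(rows=[0,0,0,0,0,0,0.085,0,0,0,0,0,0,0.085,0,0,0,0,0,0,0.085,0,0,0,0,0,0,0.085,0,0,-0.035,0,0,0,0.085,0,0,-0.035,0,0,0,0.085,0,0,-0.035,0,0,0,0.085,0,0,-0.02,0,0,0,0.085,0,0,0,0,0,0,0.085])

```text
time: 6.95
tcp_pos: [0.4937, -0.0268, 0.1937]
ee_rot: [0.924, 0.382, 0.002, 0.0]
contact_force: [0.0, 0.3, -0.3]
opening: 0.997
```

```bash
python3 y.py; python3 - <<'E'
from ov import *
s=snap('wrist','w8.png');np.savez('w8.npz',**s)
overlay(s,.4948,-.0272,74,60,.1043,'ov8.png',sc=5,wx=70,wy=60)
E
```

```text
[ 0.4937 -0.0268  0.1937] yaw 44.927989434868685 open 85.10340994823314 F [ 0.0287  0.3003 -0.3242] T [-0.0112 -0.0044  0.0289] [ 0.0035  0.002  -1.    ] 2.3024417519773537
```

View pics/ov8.png

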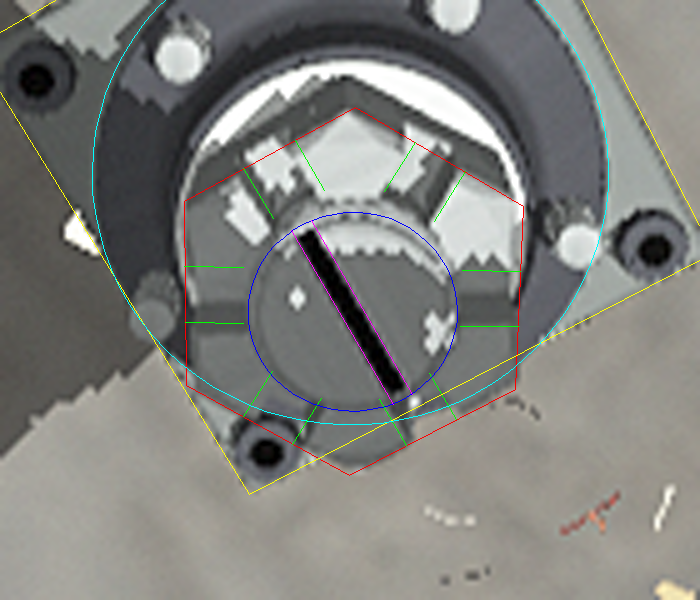

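```bash
python3 - <<'E'
from h import *
for n in ['w2','w3','w7','w8']:
    s=dict(np.load(n+'.npz'));g=cv2.cvtColor(s['frame'],cv2.COLOR_BGR2GRAY)
    c=proj(s,[.4948,-.0272,.1043])[0]
    v,u=np.where(g<45); 
    P=ray(s,np.c_[u,v],.1043);d=P[:,:2]-[.4948,-.0272]
    k=np.hypot(*d.T)<.0125; Q=d[k]; m=Q.mean(0);w,V=np.linalg.eigh(np.cov(Q.T)); a=V[:,1]
    # lateral of line from centre
    nn=np.array([.9613,-.2756])
    print(n,k.sum(),np.degrees(np.arctan2(a[1],a[0]))%180,m*1e3,'lat mm',m@nn*1e3)
p=np.array([.4598,-.288]);ax=np.array([np.cos(np.radians(13.3)),np.sin(np.radians(13.3))])
g=p-.0135*ax; print(g); go([g[0],g[1],.12],down(np.radians(13.3)))
E
```

```text
w2 108 74.07240873022992 [0.0907 0.4069] lat mm -0.02496651860495642
w3 144 74.16150180830262 [-0.4849  0.1598] lat mm -0.5101793393567449
w7 330 74.25291225141984 [0.8722 0.9657] lat mm 0.5722681592676854
w8 129 74.49681893705116 [-0.1923 -0.2621] lat mm -0.11259672265575368
[ 0.4467 -0.2911]
shift tool mm [-219.9398  154.0617   71.9433] rot deg [ 0.0153 -0.1658 31.6294] world d [ -46.7193 -264.3177  -72.3728]
```

>>> carry_out(rows=[-0.0314,0.022,0,0,0,0,0.05,-0.0314,0.022,0,0,0,0,0.05,-0.0314,0.022,0.01,0,0,0,0.05,-0.0314,0.022,0.01,0,0,0,0.05,-0.0314,0.022,0.015,0,0,0,0.05,-0.0314,0.022,0.015,0,0,0,0.05,-0.0314,0.022,0.015,0,0,0,0.05,0,0,0,0,0,6.3,0.05,0,0,0,0,0,6.3,0.05,0,0,0,0,0,6.3,0.05,0,0,0,0,0,6.3,0.05,0,0,0,0,0,6.3,0.05,0,0,0,0,0,0,0.05], squeeze=30)

```text
time: 8.3
tcp_pos: [0.438, -0.298, 0.1038]
ee_rot: [0.994, 0.109, -0.007, -0.007]
contact_force: [0.5, -0.3, -0.0]
opening: 0.59
```

```bash
cat > pinm.py <<'E'
from h import *
import sys
s=snap('wrist',sys.argv[1])
m=spotter.masks_of('pin','wrist')
print([(a['conf'],a['region'].sum()) for a in m])
if m:
    v,u=np.where(m[0]['region']);P=ray(s,np.c_[u,v],.003-.0013)[:,:2]
    c=P.mean(0);w,V=np.linalg.eigh(np.cov((P-c).T));ax=V[:,1]*np.sign(V[0,1])
    t=(P-c)@ax;n=(P-c)@[-ax[1],ax[0]]
    sh=t>t.min()+.027
    f=np.polyfit(t[sh],n[sh],1)
    print('ang',np.degrees(np.arctan2(ax[1],ax[0])),'shank',np.degrees(np.arctan2(ax[1],ax[0])+np.arctan(f[0])),'len',np.ptp(t),'eye end',c+ax*t.min(),'tip',c+ax*t.max(),'gr',c+ax*(t.min()+.0115))
    a=np.arctan2(ax[1],ax[0])+np.arctan(f[0]); g=c+ax*(t.min()+.0115); go([g[0],g[1],.001],down(a))
E
python3 y.py; python3 pinm.py w9.png
```

```text
[ 0.438  -0.298   0.1038] yaw 12.491048597246317 open 50.36303188317306 F [ 0.5499 -0.3204 -0.0117] T [-0.004  -0.0125 -0.0243] [-0.0129 -0.0164 -0.9998] 2.3252375602033855
[(0.87, np.int64(1591))]
ang 13.534535952955178 shank 13.851257711238077 len 0.08993575383084595 eye end [ 0.4365 -0.2938] tip [ 0.5239 -0.2727] gr [ 0.4477 -0.2911]
shift tool mm [ 12.1451  -2.967  103.0168] rot deg [-0.9402  0.7121 -1.0862] world d [   9.5537    6.9282 -103.0995]
```

View pics/w9.png

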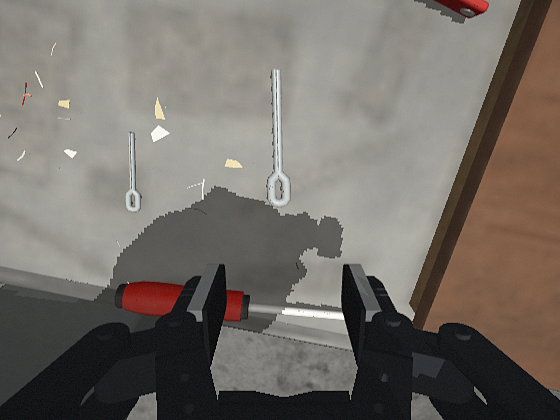

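>>> carry_out(rows=[0.004,-0.001,0.02,-0.3,0.25,-0.4,0.04,0.004,-0.001,0.02,-0.3,0.25,-0.4,0.04,0.004,-0.001,0.02,-0.3,0.25,-0.4,0.04,0,0,0.01,0,0,0,0.04,0,0,0,0,0,0,0.04])

```text
time: 8.9
tcp_pos: [0.4486, -0.2913, 0.0309]
ee_rot: [0.992, 0.129, 0.001, -0.0]
contact_force: [0.2, 0.5, -0.1]
opening: 0.473
```

```bash
python3 y.py; python3 pinm.py w10.png; python3 - <<'E'
from h import *
print([(np.round(a['location'],3),round(a['conf'],2)) for a in spotter.find_in('driver','wrist')])
for a in spotter.masks_of('driver','wrist')[:1]:
    s=snap('wrist'); v,u=np.where(a['region']);P=ray(s,np.c_[u,v],.005)[:,:2]; print(P.min(0),P.max(0),a['conf'])
E
```

```text
[ 0.4486 -0.2913  0.0309] yaw 14.845775000509386 open 40.407114319517895 F [ 0.1933  0.477  -0.1055] T [ 0.0463  0.0199 -0.0216] [ 0.0011 -0.0001 -1.    ] 2.3059919148234584
[(0.87, np.int64(2832))]
ang 13.45983427233227 shank 13.442469432989574 len 0.0907264214344626 eye end [ 0.4363 -0.2937] tip [ 0.5246 -0.2726] gr [ 0.4475 -0.291 ]
shift tool mm [-1.534  -1.3359 31.5122] rot deg [ 0.0784 -0.1474  1.3454] world d [ -1.7351   0.878  -31.5179]
[(array([ 0.357, -0.242,  0.022]), 0.89)]
[ 0.4379 -0.3006] [ 0.5258 -0.2709] 0.63
```

View pics/w10.png

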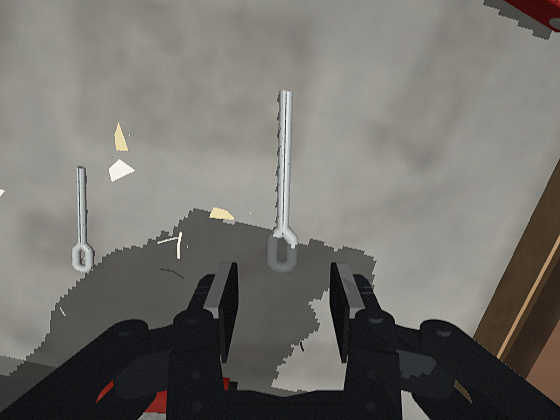

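>>> carry_out(rows=[-0.0008,-0.0007,0.01,0,0,0.7,0.03,-0.0008,-0.0007,0.01,0,0,0.7,0.026,0,0,0.005,0,0,0,0.024,0,0,0,0,0,0,0.024])

```text
time: 9.55
tcp_pos: [0.4484, -0.2919, 0.0074]
ee_rot: [0.993, 0.115, 0.003, 0.002]
contact_force: [-0.4, -0.1, 0.1]
opening: 0.282
```

```bash
python3 y.py; python3 pinm.py w11.png
```

```text
[ 0.4484 -0.2919  0.0074] yaw 13.207736219549666 open 24.105673123498104 F [-0.3953 -0.0553  0.108 ] T [-0.0436  0.0259  0.0425] [ 0.0053  0.0042 -1.    ] 2.3334260972676035
[(0.91, np.int64(3660))]
ang 13.350892021710298 shank 13.355003106898875 len 0.09084896344212043 eye end [ 0.4361 -0.2936] tip [ 0.5245 -0.2726] gr [ 0.4473 -0.291 ]
shift tool mm [-1.1478 -1.4934  7.2133] rot deg [ 0.2728 -0.3343 -0.1408] world d [-1.4099  1.1677 -7.2269]
```

View pics/w11.png

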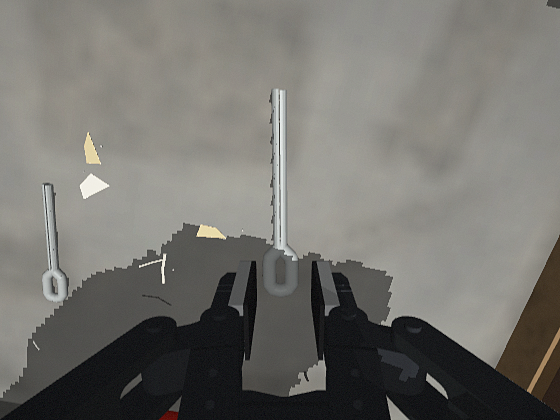

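>>> carry_out(rows=[-0.0008,-0.0008,0.003,0.25,-0.3,0,0.024,-0.0004,-0.0004,0.003,0,0,0,0.024,0,0,0,0,0,0,0.024])

```text
time: 9.95
tcp_pos: [0.4475, -0.2914, 0.0023]
ee_rot: [0.993, 0.115, 0.0, 0.0]
contact_force: [-0.5, -0.3, -0.2]
opening: 0.283
```

```bash
python3 y.py
```

```text
[ 0.4475 -0.2914  0.0023] yaw 13.227376174100748 open 24.168222857480764 F [-0.528  -0.2621 -0.1662] T [ 0.0331  0.0185 -0.0163] [ 0.0007  0.0006 -1.    ] 2.3335515290200917
```

>>> carry_out(rows=[0,0,0.002,0,0,0,0.024,0,0,0,0,0,0,0.01,0,0,0,0,0,0,0.01,0,0,0,0,0,0,0.01,0,0,0,0,0,0,0.01], squeeze=40)

```text
time: 10.45
tcp_pos: [0.4478, -0.2915, 0.0005]
ee_rot: [0.993, 0.115, 0.001, 0.0]
contact_force: [-0.6, -0.2, -1.1]
opening: 0.16
```

```bash
python3 y.py;python3 pinm.py w12.png
```

```text
[ 0.4478 -0.2915  0.0005] yaw 13.229975318371084 open 13.702126633760566 F [-0.5713 -0.2165 -1.1315] T [ 0.0536 -0.0027 -0.0334] [ 0.0012  0.0011 -1.    ] 2.333521092492203
[(0.74, np.int64(4017))]
ang 13.955299293874925 shank 13.842122827765747 len 0.09086236907794329 eye end [ 0.4365 -0.2947] tip [ 0.5247 -0.2728] gr [ 0.4477 -0.2919]
shift tool mm [-0.2243  0.3852 -0.4418] rot deg [ 0.0633 -0.0729 -0.6135] world d [-0.1309 -0.426   0.4419]
```

View pics/w12.png

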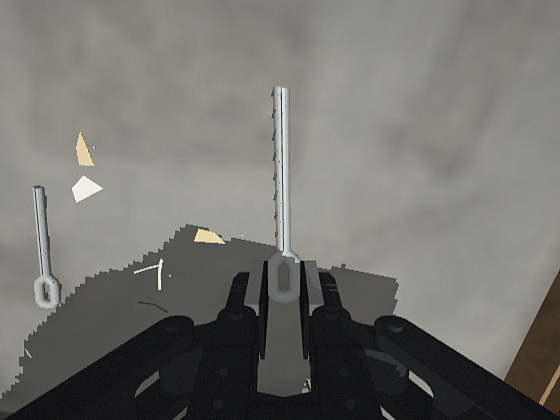

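>>> carry_out(rows=[0,0,-0.015,0,0,0,0.01,0,0,-0.03,0,0,0,0.01,0,0,-0.03,0,0,0,0.01,0.0106,-0.03,-0.009,0,0,0,0.01,0.0106,-0.03,-0.009,0,0,0,0.01,0.0106,-0.03,-0.009,0,0,0,0.01,0.0106,-0.03,-0.009,0,0,0,0.01,0.0106,-0.03,-0.009,0,0,0,0.01,0,0,0,0,0,-7.6,0.01,0,0,0,0,0,-7.6,0.01,0,0,0,0,0,-7.6,0.01,0,0,0,0,0,-7.6,0.01,0,0,0,0,0,-7.6,0.01,0,0,0,0,0,-7.6,0.01,0,0,0,0,0,-7.6,0.01,0,0,0,0,0,-7.6,0.01,0,0,0,0,0,0,0.01])

```text
time: 12.25
tcp_pos: [0.4664, -0.1268, 0.1461]
ee_rot: [0.786, 0.618, 0.005, 0.007]
contact_force: [0.4, -0.4, -0.4]
opening: 0.165
```

```bash
python3 y.py;python3 - <<'E'
from h import *
s=snap('wrist','w13.png');np.savez('w13.npz',**s)
go([.4648,-.1330,.0883],down(np.radians(74.2)))
snap('scene','s13.png')
f=cv2.imread('pics/s13.png');cv2.imwrite('pics/s13c.png',cv2.resize(f[170:300,210:370],None,fx=4.5,fy=4.5,interpolation=cv2.INTER_CUBIC))
E
```

```text
[ 0.4664 -0.1268  0.1461] yaw 76.36505907191622 open 14.085806098979248 F [ 0.375  -0.4477 -0.3526] T [0.0165 0.0528 0.0481] [-0.0004  0.018  -0.9998] 1.5432756800083918
shift tool mm [-6.415  -1.2107 57.9034] rot deg [ 1.048  -0.0003  1.9155] world d [ -1.6908  -6.208  -57.9139]
```

View pics/w13.png

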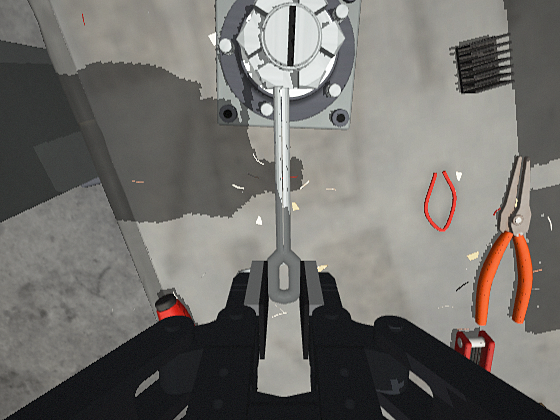

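View pics/s13c.png

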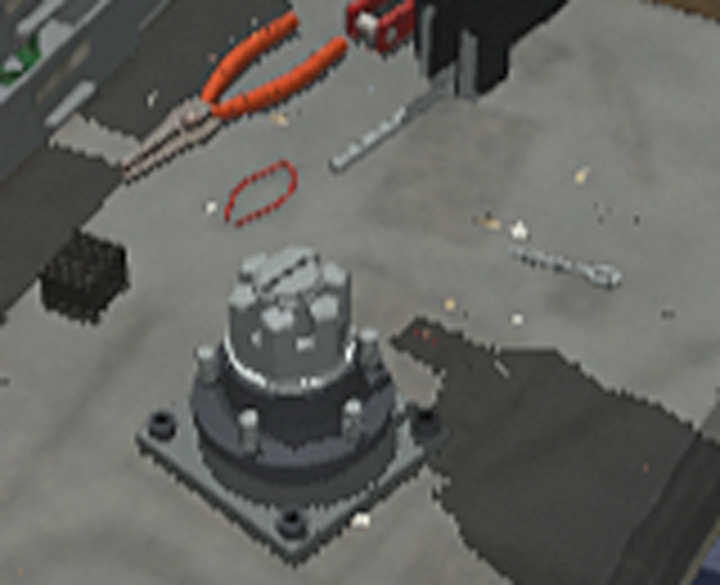

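```bash
cat > pt.py <<'E'
from h import *
import sys
def pint(s,M,p,zt=-.0025):
    m=spotter.masks_of('pin','wrist'); 
    if not m: print('none'); return
    m=max(m,key=lambda a:a['conf']);print('conf',m['conf'],m['region'].sum())
    v,u=np.where(m['region']);K=s['camera_matrix'];T=np.linalg.inv(s['extrinsics'])
    d=np.c_[(u-K[0,2])/K[0,0],(v-K[1,2])/K[1,1],np.ones(len(u))]@T[:3,:3].T@M; o=M.T@(T[:3,3]-p)
    Q=o+d*((zt-o[2])/d[:,2])[:,None]
    W=cloud(s)[v,u]; L=(W-p)@M
    print('x range',Q[:,0].min(),Q[:,0].max())
    xs=np.arange(.018,.078,.006);C=[]
    for x in xs:
        k=(Q[:,0]>=x)&(Q[:,0]<x+.006)&(abs(Q[:,1])<.01)
        if k.sum()>5: C.append([x+.003,(Q[k,1].min()+Q[k,1].max())/2,np.ptp(Q[k,1]),np.nanmedian(L[k,2])])
    C=np.array(C);print(C*1e3)
    f=np.polyfit(C[:,0],C[:,1],1);print('yaw of pin in tool deg',np.degrees(np.arctan(f[0])),'y at 0,79:',f[1],np.polyval(f,.079))
    g=np.polyfit(C[:,0],C[:,3],1);print('z slope deg',np.degrees(np.arctan(g[0])),'z at tip',np.polyval(g,.079))
p,M=pose()[0],tc()[2]
s=snap('wrist',sys.argv[1]); pint(s,M,p)
E
python3 pt.py w14.png
```

```text
conf 0.67 3821
x range -0.010225155627363786 0.07921674953312409
[[21.     -0.8761  5.7818 -3.4629]
 [27.     -0.8693  5.7092 -3.4877]
 [33.     -1.2507  5.6089 -3.4195]
 [39.     -1.2541  5.5695 -3.4166]
 [45.     -1.4144  5.8418 -3.3333]
 [51.     -1.406   5.7777 -3.3162]
 [57.     -1.4108  5.7415 -3.306 ]
 [63.     -1.3966  5.6652 -3.3284]
 [69.     -1.5519  5.9295 -3.2755]
 [75.     -1.7359  5.5142 -3.3096]]
yaw of pin in tool deg -0.7933135259255926 y at 0,79: -0.0006519323920691072 -0.0017458310058923107
z slope deg 0.21239329698838216 z at tip -0.003250643811035683
```

>>> carry_out(rows=[-0.003,-0.0005,0.019,0.5,0,1,0.01,-0.003,-0.0005,0.019,0.5,0,1,0.01,0,0,0.018,0,0,0.8,0.01,0,0,0,0,0,0,0.01])

```text
time: 12.85
tcp_pos: [0.4632, -0.1329, 0.0834]
ee_rot: [0.806, 0.593, -0.001, -0.002]
contact_force: [-0.2, -0.1, -0.2]
opening: 0.161
```

```bash
cat > rel.py <<'E'
from pt import *
# slot line in same image
g=cv2.cvtColor(s['frame'],cv2.COLOR_BGR2GRAY);v,u=np.where(g<45)
P=ray(s,np.c_[u,v],.1043);k=np.hypot(P[:,0]-.4948,P[:,1]+.0272)<.0135;Q=P[k]
L=((Q-p)@M)[:,:2];m=L.mean(0);w,V=np.linalg.eigh(np.cov(L.T));a=V[:,1]*np.sign(V[0,1])
print('slot px',k.sum(),'in tool frame: ang',np.degrees(np.arctan2(a[1],a[0])),'mid',m*1e3)
Cc=((np.array([.4948,-.0272,.0908])-p)@M);print('model centre in tool mm',Cc*1e3)
go([.4648,-.1330,.0883],down(np.radians(73.4)))
E
python3 y.py; python3 rel.py w15.png
```

```text
[ 0.4632 -0.1329  0.0834] yaw 72.68175803718044 open 13.776275173282166 F [-0.1567 -0.0583 -0.1543] T [ 0.0657  0.0062 -0.0151] [-0.0001 -0.004  -1.    ] 1.5935824154314608
conf 0.96 3952
x range -0.010257317658731516 0.07952423163129799
[[21.     -0.9896  6.1945 -3.2997]
 [27.     -0.7763  5.709  -3.2715]
 [33.     -1.1608  5.6152 -3.437 ]
 [39.     -1.1609  5.5693 -3.4133]
 [45.     -1.1489  5.4972 -3.3037]
 [51.     -1.1264  6.1431 -3.2929]
 [57.     -1.3119  6.4958 -3.1627]
 [63.     -1.303   6.4203 -3.1608]
 [69.     -1.0771  6.6576 -3.1896]
 [75.     -1.4584  5.8815 -3.2152]]
yaw of pin in tool deg -0.4321299644503244 y at 0,79: -0.0007893001461691926 -0.0013851366073118988
z slope deg 0.2012614626162101 z at tip -0.003165758460672845
slot px 216 in tool frame: ang 0.2327292100648838 mid [100.1004  -1.5447]
model centre in tool mm [110.353   -1.3556  -7.3601]
shift tool mm [ 0.2753  0.3859 -2.1853] rot deg [-0.048   0.0011 -0.642 ] world d [0.4519 0.1481 2.1849]
```

View pics/w15.png

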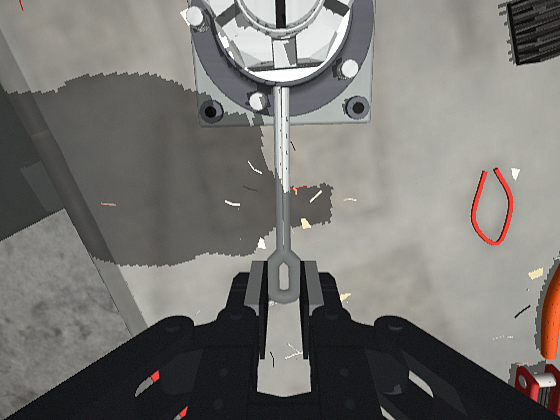

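>>> carry_out(rows=[0,0.001,-0.0022,0,0,-0.65,0.01,0,0,0,0,0,0,0.01,0,0,0,0,0,0,0.01])

```text
time: 13.25
tcp_pos: [0.4662, -0.1338, 0.0902]
ee_rot: [0.801, 0.598, 0.0, 0.001]
contact_force: [0.2, -0.5, 0.1]
opening: 0.161
```

```bash
python3 y.py; python3 rel.py w16.png
```

```text
[ 0.4662 -0.1338  0.0902] yaw 73.45317803159459 open 13.768318910421673 F [ 0.2329 -0.5484  0.0523] T [-0.0298 -0.0077 -0.0125] [-0.      0.0014 -1.    ] 1.5800672839936674
conf 0.71 3773
x range -0.010252204805614867 0.07919039892996488
[[21.     -0.7997  5.7818 -3.2231]
 [27.     -0.7927  5.7092 -3.3889]
 [33.     -1.172   5.6054 -3.36  ]
 [39.     -1.1817  5.5599 -3.4008]
 [45.     -1.1647  5.4974 -3.4518]
 [51.     -1.3262  5.7678 -3.4781]
 [57.     -1.3327  5.7414 -3.2828]
 [63.     -1.3181  5.6652 -3.3101]
 [69.     -1.4697  5.9225 -3.2044]
 [75.     -1.4731  5.8818 -3.2394]]
yaw of pin in tool deg -0.7028560473250886 y at 0,79: -0.0006142239503431818 -0.0015833775878306051
z slope deg 0.09971343085444936 z at tip -0.0032799891745712616
slot px 251 in tool frame: ang 0.511072268825387 mid [100.8381  -3.1876]
model centre in tool mm [110.3541  -2.9639  -0.6186]
shift tool mm [ 0.3727 -1.5805  1.8217] rot deg [0.0816 0.0005 0.0506] world d [-1.4064  0.8067 -1.824 ]
```

>>> carry_out(rows=[0,-0.0014,0.0018,0,0,0,0.01,0,0,0,0,0,0,0.01,0,0,0,0,0,0,0.01,0,0,0,0,0,0,0.01])

```text
time: 13.75
tcp_pos: [0.4649, -0.1333, 0.0886]
ee_rot: [0.801, 0.598, 0.001, 0.001]
contact_force: [0.2, -0.4, -0.8]
opening: 0.157
```

```bash
python3 y.py; python3 rel.py w17.png; python3 y.py
```

```text
[ 0.4649 -0.1333  0.0886] yaw 73.45605511232769 open 13.424922488990754 F [ 0.1989 -0.3508 -0.804 ] T [ 0.0271 -0.0831  0.0338] [ 0.      0.0022 -1.    ] 1.580250281579466
conf 0.63 3889
x range -0.01025584888159839 0.0791703883156512
[[21.     -0.6259  6.1936 -3.1632]
 [27.     -0.6212  6.1159 -3.363 ]
 [33.     -1.2074  5.6108 -3.3618]
 [39.     -1.4023  5.9554 -3.428 ]
 [45.     -1.1965  5.4963 -3.3257]
 [51.     -1.1715  6.1388 -3.3354]
 [57.     -1.364   5.7403 -3.2394]
 [63.     -1.5186  6.0028 -3.0958]
 [69.     -1.5213  5.9625 -3.2394]
 [75.     -1.5038  5.8806 -3.2212]]
yaw of pin in tool deg -0.9037947037925128 y at 0,79: -0.000456037575923113 -0.001702302219095452
z slope deg 0.12901726497556223 z at tip -0.003207476156509046
slot px 230 in tool frame: ang -2.9925677369536077 mid [100.6598  -1.7815]
model centre in tool mm [110.2541  -1.5404  -2.2079]
shift tool mm [ 0.3167 -0.2193  0.3018] rot deg [0.1281 0.0012 0.0532] world d [-0.1194  0.3659 -0.3023]
[ 0.4649 -0.1334  0.0886] yaw 73.45317171675097 open 13.448396509998409 F [ 1.1019 -0.7545 -0.5174] T [-0.0176 -0.0242 -0.0255] [-0.      0.0022 -1.    ] 1.5802611447913768
```

>>> carry_out(rows=[0.004,-0.0001,0,0,0,0,0.01,0.004,-0.0001,0,0,0,0,0.01,0.003,0,0,0,0,0,0.01,0,0,0,0,0,0,0.01])

```text
time: 14.25
tcp_pos: [0.4682, -0.1217, 0.0886]
ee_rot: [0.802, 0.598, 0.001, 0.001]
contact_force: [-0.4, 0.2, -1.1]
opening: 0.158
```

```bash
python3 y.py; python3 rel.py w18.png;python3 - <<'E'
from h import *
f=cv2.imread('pics/w18.png');cv2.imwrite('pics/w18c.png',cv2.resize(f[0:110,200:360],None,fx=5,fy=5,interpolation=cv2.INTER_CUBIC))
E
```

```text
[ 0.4682 -0.1217  0.0886] yaw 73.44779786877827 open 13.519232004043158 F [-0.3703  0.1819 -1.1391] T [-0.0091  0.0631  0.015 ] [ 0.0001  0.0022 -1.    ] 1.6052786892042805
conf 0.86 3956
x range -0.01074928391620926 0.07917586434514172
[[21.     -0.6144  6.1935 -3.3164]
 [27.     -1.0075  6.0954 -3.3474]
 [33.     -1.2097  5.6374 -3.3335]
 [39.     -1.1981  5.5684 -3.3587]
 [45.     -1.1861  5.4963 -3.3177]
 [51.     -1.3478  5.773  -3.4636]
 [57.     -1.3542  5.7403 -3.2318]
 [63.     -1.3397  5.664  -3.2287]
 [69.     -1.4897  5.9179 -3.2252]
 [75.     -1.4948  5.8806 -3.2121]]
yaw of pin in tool deg -0.727946649177335 y at 0,79: -0.0006143137778400732 -0.0016180679854067904
z slope deg 0.14773588715341646 z at tip -0.0032235612668705766
slot px 599 in tool frame: ang -0.840171030512901 mid [94.6799 -1.7102]
model centre in tool mm [98.2061 -1.3892 -2.2002]
shift tool mm [-11.4571  -0.026    0.2887] rot deg [ 0.1277 -0.001   0.0376] world d [ -3.2903 -10.9745  -0.289 ]
```

View pics/w18c.png

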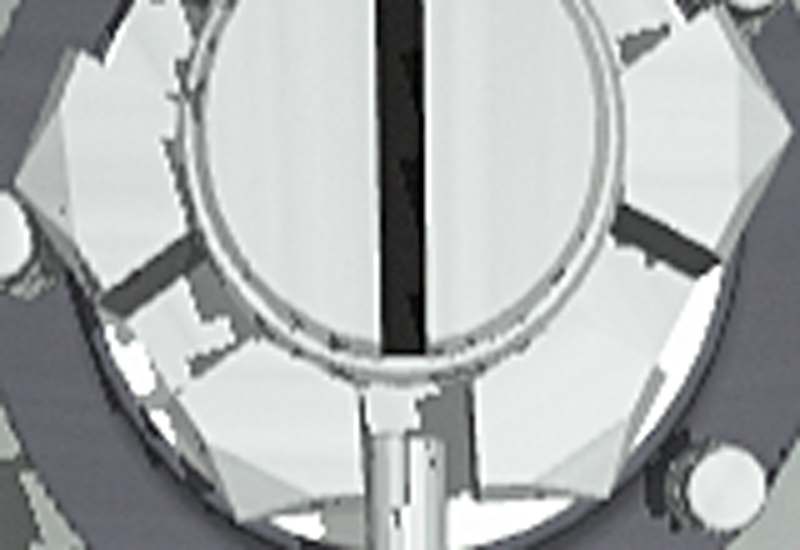

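>>> carry_out(rows=[0.002,0,0,0,0,0,0.01,0.002,0,0,0,0,0,0.01,0.002,0,0,0,0,0,0.01,0.002,0,0,0,0,0,0.01])

```text
time: 14.75
tcp_pos: [0.4704, -0.114, 0.0886]
ee_rot: [0.802, 0.598, 0.001, 0.001]
contact_force: [-0.4, 0.4, -0.3]
opening: 0.16
```

```bash
python3 y.py; python3 rel.py w19.png|tail -4;python3 - <<'E'
from h import *
f=cv2.imread('pics/w19.png');cv2.imwrite('pics/w19c.png',cv2.resize(f[0:110,200:360],None,fx=5,fy=5,interpolation=cv2.INTER_CUBIC))
E
```

```text
[ 0.4704 -0.114   0.0886] yaw 73.41129317042385 open 13.66583103084284 F [-0.3888  0.3867 -0.342 ] T [ 0.0166  0.0014 -0.0228] [-0.      0.0022 -1.    ] 1.6225917173723037
z slope deg 0.26115490890313214 z at tip -0.003203951555646915
slot px 712 in tool frame: ang -0.9124132186503668 mid [89.3987 -1.8188]
model centre in tool mm [90.1777 -1.4497 -2.2306]
shift tool mm [-19.8583   0.0139   0.2473] rot deg [ 0.1201 -0.001   0.027 ] world d [ -5.6505 -19.0375  -0.2476]
```

View pics/w19c.png

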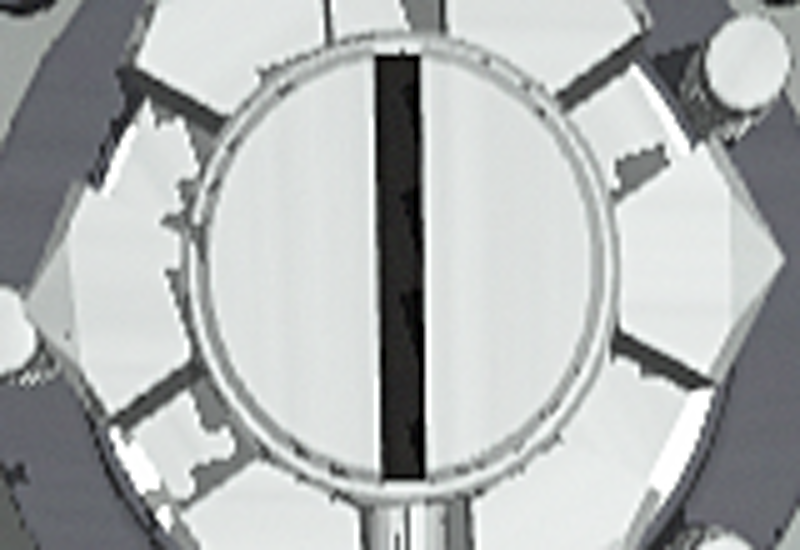

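>>> carry_out(rows=[0.0025,0,0,0,0,0,0.01,0.0025,0,0,0,0,0,0.01,0.0025,0,0,0,0,0,0.01,0.0025,0,0,0,0,0,0.01])

```text
time: 15.25
tcp_pos: [0.4735, -0.1038, 0.0885]
ee_rot: [0.802, 0.598, 0.001, 0.001]
contact_force: [-0.3, 0.2, 0.7]
opening: 0.162
```

```bash
python3 y.py; python3 rel.py w20.png|tail -9
```

```text
[ 0.4735 -0.1038  0.0885] yaw 73.41355676270646 open 13.802234742951104 F [-0.3217  0.2379  0.6693] T [-0.0473  0.016   0.0093] [-0.      0.0021 -1.    ] 1.6445984160321216
 [45.     -1.1898  5.4976 -3.2762]
 [51.     -1.3492  5.7706 -3.4525]
 [57.     -1.357   5.7416 -3.2746]
 [63.     -1.3421  5.6654 -3.3104]]
yaw of pin in tool deg -0.7658331738094892 y at 0,79: -0.0005992257872427408 -0.0016552271976950348
z slope deg 0.1950172887524949 z at tip -0.0032592859665633443
slot px 660 in tool frame: ang -1.0148607326857755 mid [78.8171 -1.8032]
model centre in tool mm [79.4886 -1.4372 -2.2559]
shift tool mm [-30.5641   0.0203   0.2415] rot deg [ 0.1191 -0.0024  0.0325] world d [ -8.6953 -29.3011  -0.2427]
```

>>> carry_out(rows=[0.004,0,0,0,0,0,0.01,0.004,-0.0001,0,0,0,0,0.01,0.004,0,0,0,0,0,0.01,0.004,-0.0001,0,0,0,0,0.01,0.004,-0.0001,0,0,0,0,0.01])

```text
time: 15.85
tcp_pos: [0.4792, -0.0832, 0.0886]
ee_rot: [0.802, 0.598, 0.001, 0.001]
contact_force: [-0.0, 0.5, -0.5]
opening: 0.16
```

```bash
python3 y.py; python3 rel.py w21.png|tail -6
```

```text
[ 0.4792 -0.0832  0.0886] yaw 73.40474747939123 open 13.671399432743598 F [-0.0459  0.5022 -0.4815] T [-0.0675  0.0563  0.0487] [-0.0001  0.002  -1.    ] 1.6888429536746676
 [75.     -1.6894  6.2444 -3.2009]]
yaw of pin in tool deg -0.95024187864413 y at 0,79: -0.00044829475573123385 -0.001758618004237653
z slope deg 0.10614184119608538 z at tip -0.0032303355021419643
slot px 567 in tool frame: ang -0.9796066538368681 mid [58.0602 -1.454 ]
model centre in tool mm [58.0696 -1.0563 -2.252 ]
shift tool mm [-52.0588   0.4202   0.1891] rot deg [ 0.1084 -0.0056  0.0338] world d [-14.4401 -50.0178  -0.1934]
```

View pics/w21.png

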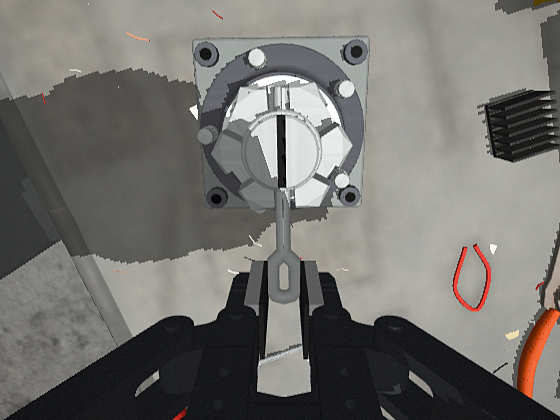

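>>> carry_out(rows=[0.003,0,0,0,0,0,0.01,0.003,-0.0001,0,0,0,0,0.01,0.003,0,0,0,0,0,0.01,0.003,-0.0001,0,0,0,0,0.01,0.003,0,0,0,0,0,0.01,0,0,0,0,0,0,0.01])

```text
time: 16.55
tcp_pos: [0.4836, -0.0673, 0.0885]
ee_rot: [0.802, 0.598, 0.001, 0.001]
contact_force: [0.7, 0.9, -0.4]
opening: 0.158
```

```bash
python3 y.py; python3 rel.py w22.png|tail -6
```

```text
[ 0.4836 -0.0673  0.0885] yaw 73.43145218706964 open 13.526147381954457 F [ 0.6667  0.9491 -0.4229] T [ 0.0604  0.0347 -0.0281] [-0.      0.0019 -1.    ] 1.721854695965959
 [75.     -1.5001  5.8809 -3.2247]]
yaw of pin in tool deg -0.7372659458192352 y at 0,79: -0.0005668966055616984 -0.001583502454599843
z slope deg 0.029945456895424483 z at tip -0.003303826138685766
slot px 526 in tool frame: ang -1.0179675758547237 mid [42.2011 -1.1551]
model centre in tool mm [41.6313 -0.7463 -2.3077]
shift tool mm [-68.061    0.6689   0.1745] rot deg [0.1051 0.003  0.0229] world d [-18.7767 -65.4231  -0.1696]
```

View pics/w22.png

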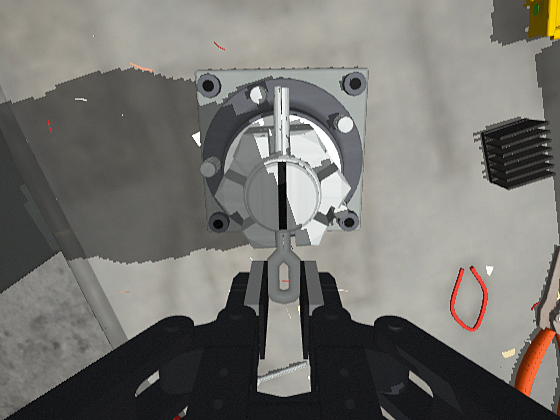

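>>> carry_out(rows=[0.0015,0,0,0,0,0,0.01,0.0015,0,0,0,0,0,0.01,0.001,0,0,0,0,0,0.01,0,0,0,0,0,0,0.01])

```text
time: 17.05
tcp_pos: [0.4847, -0.0638, 0.0885]
ee_rot: [0.802, 0.598, 0.0, 0.001]
contact_force: [-0.3, -0.3, 0.2]
opening: 0.161
```

```bash
python3 y.py; python3 rel.py w23.png|tail -6
```

```text
[ 0.4847 -0.0638  0.0885] yaw 73.3970134850839 open 13.742804069087098 F [-0.3195 -0.2527  0.1654] T [-0.0624  0.0771  0.0529] [-0.0005  0.0018 -1.    ] 1.7301425881396855
 [75.     -1.4957  5.8808 -3.2756]]
yaw of pin in tool deg -0.7221653998119127 y at 0,79: -0.0006034933119668907 -0.001599274997812988
z slope deg -0.16193995288566393 z at tip -0.003321406484730169
slot px 516 in tool frame: ang -1.0196936510313408 mid [38.6702 -1.1498]
model centre in tool mm [37.9719 -0.7368 -2.3453]
shift tool mm [-71.9662   0.7418   0.1723] rot deg [ 0.0976  0.025  -0.0021] world d [-19.8513 -69.1782  -0.1397]
```

>>> carry_out(rows=[0.0007,0,0,0,0,0,0.01,0.0007,0,0,0,0,0,0.01])

```text
time: 17.35
tcp_pos: [0.4849, -0.0631, 0.0885]
ee_rot: [0.802, 0.597, -0.0, 0.001]
contact_force: [-1.4, -3.5, -1.0]
opening: 0.159
```

>>> carry_out(rows=[0.0005,0,0,0,0,0,0.01,0,0,0,0,0,0,0.01])

```text
time: 17.55
tcp_pos: [0.4849, -0.063, 0.0885]
ee_rot: [0.802, 0.597, -0.001, 0.002]
contact_force: [-0.9, -2.4, -0.3]
opening: 0.161
```

```bash
python3 y.py; python3 rel.py w24.png|tail -6;python3 - <<'E'
from h import *
f=cv2.imread('pics/w24.png');cv2.imwrite('pics/w24c.png',cv2.resize(f[190:310,200:360],None,fx=5,fy=5,interpolation=cv2.INTER_CUBIC))
E
```

```text
[ 0.4849 -0.063   0.0885] yaw 73.34786509795994 open 13.749465075976184 F [-0.914 -2.36  -0.262] T [-0.4629  0.236   0.0215] [-0.0029  0.0018 -1.    ] 1.7340608091137875
 [75.     -1.6849  5.5102 -3.4339]]
yaw of pin in tool deg -0.4089137780747697 y at 0,79: -0.0010069883733404544 -0.0015708123971570973
z slope deg -0.2361371890901169 z at tip -0.0034985996258505916
slot px 511 in tool frame: ang -0.931613620729415 mid [37.7274 -1.1963]
model centre in tool mm [37.1355 -0.7957 -2.4584]
shift tool mm [-72.8503   0.7733   0.3661] rot deg [ 0.1062  0.1589 -0.0514] world d [-20.1339 -70.0178  -0.1626]
```

View pics/w24c.png

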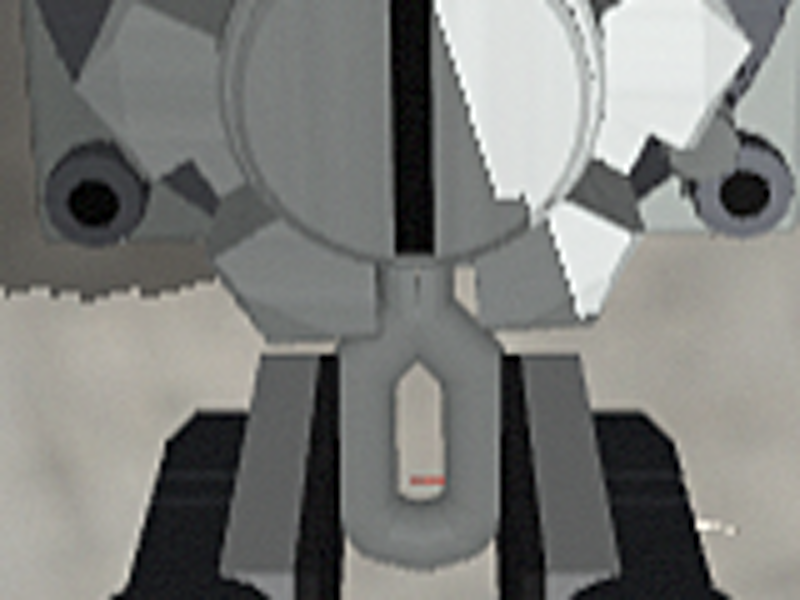

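>>> carry_out(rows=[0,0,0,0,0,0,0.04,0,0,0,0,0,0,0.04,0,0,0,0,0,0,0.04])

```text
time: 17.95
tcp_pos: [0.4854, -0.0621, 0.0887]
ee_rot: [0.802, 0.597, 0.001, 0.001]
contact_force: [-0.4, -0.1, 0.4]
opening: 0.467
```

```bash
python3 y.py; python3 rel.py w25.png|tail -6
```

```text
[ 0.4854 -0.0621  0.0887] yaw 73.37444747287248 open 39.89181693417526 F [-0.4328 -0.1219  0.3735] T [ 0.0224  0.0362 -0.0618] [-0.0004  0.0024 -1.    ] 1.7341615906284467
 [75.     -2.966   5.8809 -5.6677]]
yaw of pin in tool deg -2.4495580838844906 y at 0,79: 9.576119320658869e-05 -0.0032837735517657744
z slope deg -3.8219078730205527 z at tip -0.00590164440702113
slot px 514 in tool frame: ang -0.8567499501189177 mid [36.758  -1.3765]
model centre in tool mm [36.1352 -0.9931 -2.1339]
shift tool mm [-73.7598   0.5507   0.396 ] rot deg [ 0.1309  0.0368 -0.0236] world d [-20.573  -70.835   -0.3473]
```

View pics/w25.png

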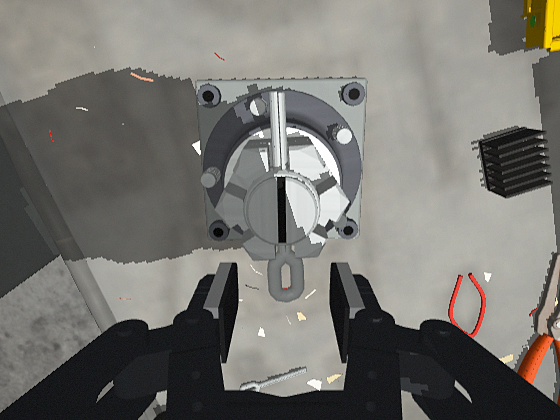

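>>> carry_out(rows=[0,0,-0.01,0,0,0,0.04,0,0,-0.03,0,0,0,0.04,0,0,-0.03,0,0,0,0.04,0,0,-0.03,0,0,0,0.04,0,0,0,0,0,0,0.04])

```text
time: 18.55
tcp_pos: [0.4844, -0.0616, 0.1943]
ee_rot: [0.802, 0.598, 0.0, 0.001]
contact_force: [0.4, 0.0, -0.0]
opening: 0.47
```

```bash
python3 y.py; python3 - <<'E'
from ov import *
s=snap('wrist','w26.png')
overlay(s,.4948,-.0272,74.2,60,.1043,'ov26.png',sc=5,wx=75,wy=60)
m=spotter.masks_of('pin','wrist');print([(a['conf'],a['region'].sum()) for a in m])
W=cloud(s);W[...,2]+=.0014;u=np.array([.2723,.9622]);n=np.array([.9622,-.2723])
P=W[m[0]['region']];d=P[:,:2]-[.4948,-.0272];t=d@u;l=d@n;z=P[:,2]
for a in np.arange(-.052,.05,.004):
    k=(t>=a)&(t<a+.004)&(z>.06)&(z<.105)
    if k.sum()>3: print(round(a,3),k.sum(),'lat',round((l[k].min()+l[k].max())/2*1e3,2),'w',round(np.ptp(l[k])*1e3,2),'ztop',round(np.median(z[k])*1e3,2))
print(t.min(),t.max())
s=snap('scene','s26.png');f=s['frame'];cv2.imwrite('pics/s26c.png',cv2.resize(f[190:300,230:360],None,fx=5.5,fy=5.5,interpolation=cv2.INTER_CUBIC))
E
```

```text
[ 0.4844 -0.0616  0.1943] yaw 73.39446116803315 open 40.12961160799789 F [ 0.3808  0.0076 -0.0057] T [-0.0215 -0.012   0.0148] [-0.      0.0016 -1.    ] 1.7343238633432296
[(0.61, np.int64(987))]
-0.048 60 lat 0.91 w 12.26 ztop 90.32
-0.044 103 lat 0.97 w 15.13 ztop 90.17
-0.04 89 lat 0.65 w 15.76 ztop 90.53
-0.036 93 lat 0.69 w 15.72 ztop 90.77
-0.032 98 lat 0.36 w 14.94 ztop 91.21
-0.028 83 lat 0.42 w 13.39 ztop 91.5
-0.024 45 lat 1.09 w 7.6 ztop 92.0
-0.02 11 lat -0.21 w 3.48 ztop 92.23
0.012 22 lat -0.72 w 3.99 ztop 94.45
0.016 52 lat -1.32 w 5.27 ztop 94.2
0.02 57 lat -1.28 w 5.29 ztop 94.59
0.024 54 lat -1.21 w 5.24 ztop 94.97
0.028 63 lat -1.44 w 5.83 ztop 94.92
0.032 59 lat -1.41 w 5.82 ztop 95.37
0.036 63 lat -1.65 w 5.15 ztop 95.82
0.04 15 lat -1.62 w 5.09 ztop 95.83
nan nan
```

View pics/ov26.png

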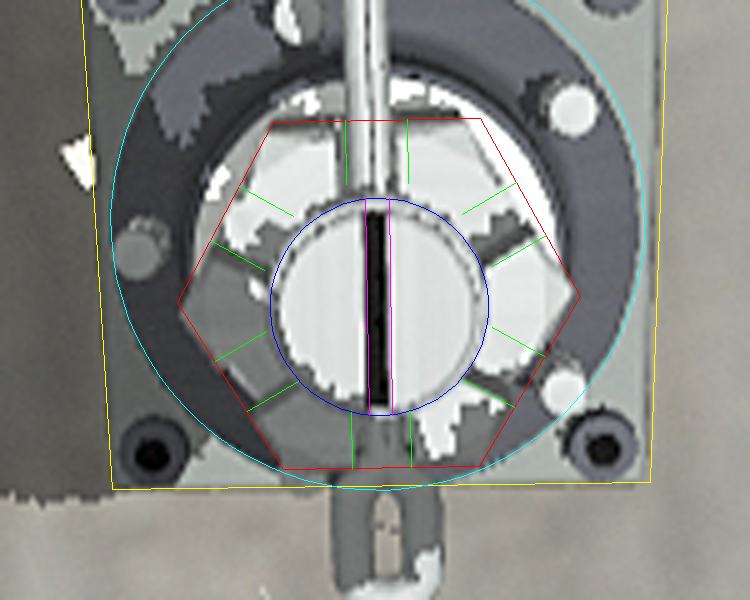

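View pics/s26c.png

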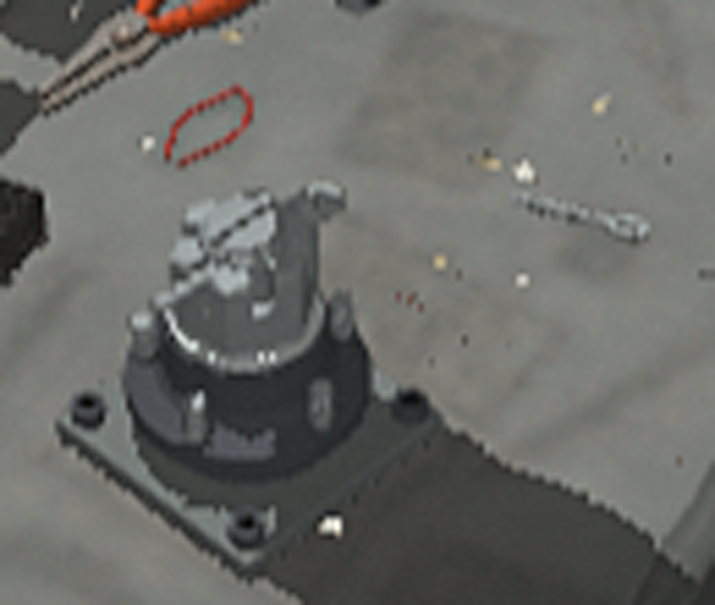

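>>> carry_out(rows=[0,0,0,0,0,0,0.04,0,0,0,0,0,0,0.04,0,0,0,0,0,0,0.04,0,0,0,0,0,0,0.04,0,0,0,0,0,0,0.04])

```text
time: 19.2
tcp_pos: [0.4816, -0.0613, 0.1862]
ee_rot: [0.802, 0.598, -0.004, -0.003]
contact_force: [-0.0, 1.0, 0.5]
opening: 0.474
```

```bash
python3 - <<'E'
from h import *
a=cv2.imread('pics/w26.png').astype(int);s=snap('wrist','w27.png');b=s['frame'].astype(int)
print(abs(a-b).max(2).mean(), (abs(a-b).max(2)>60).sum())
m=spotter.masks_of('pin','wrist')[0];W=cloud(s);P=W[m['region']];d=P[:,:2]-[.4948,-.0272];t=d@[.2723,.9622]
print(m['conf'],np.nanmin(t),np.nanmax(t))
print(r.job_done(), r.get_state()['time'])
E
```

```text
13.927380952380952 16788
0.59 -0.07267835659747005 0.041117282957739885
the job is handed in; nothing more can be done
the job is handed in; nothing more can be done
```

The castle nut is tightened to the next slot that lines up, and the larger split pin is through slot and cross hole and released. The job was handed in at about 19 s of the 58 s; no verdict was reported.

- **Nut:** I turned it about 24° clockwise, from about 36° to about 60°. In the last close view the slots lined up with the cross hole to within about 1–2° (4.5° is allowed).
- **Pin travel:** it went in without resistance until the eye met the nut. The highest wrist force I read there was about 4 N, against the 25 N limit on the pin.
- **Pin position after letting go:**
  - The eye is against the nut, with the seat point about 1 mm from the axle's axis and about 9 mm above the slot floor.
  - When released, the eye end sank a little. The pin now sits tilted about 4° in pitch and 2° sideways, roughly 0.07 rad against 0.15 allowed.
- **Gripper and other things:** the gripper stood clear about 90 mm above the hub. I noticed nothing else moved in the pictures, but I did not measure each item.

**One check did not work:** just before handing in I compared two pictures to see whether the pin was still. The camera had drifted about 8 mm between them, so the comparison shows nothing. The tip was still in place (41 mm past the axis, as before). The pin outline then reached 73 mm on the eye side, where 48 mm was measured before. I took that as stray pixels but did not confirm it.

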